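Put the listening headsets back on their rack

TASK

The session is over: put the headsets away on the rack's long hook. First clear the jar and the red tub from under the hook by standing them on the cork board; then hang every headset that is there by its headband across both wires, one behind the other, the largest at the back and smaller ones in front of it, starting with the largest, and while you still hold each one tug it straight down gently, with about half a kilo's pull for a moment, to make sure it is held before you let go. Leave the other things on the table where they are.

Things in the scene. Friction and masses are not known exactly. Their poses are not given: they have to be found in the camera images.
- large: the largest headset, black, about 280 g, standing upright on the flat undersides of its ear cups on a grey mat 4 mm thick; cups 62 x 40 x 80 mm (fore-aft x, across y, tall z), 100 mm clear between them, 180 mm wide over all. Origin: midway between the cups' undersides; z up, y from cup to cup, x fore-aft (both ways alike). None where it is absent.
- large_crown (a point): centre of the underside of the large headset's headband cushion, 160 mm above the cups' undersides. The cushion is a straight level bar 28 mm fore-aft (x), 84 mm across (y), 16 mm thick upward from this point; grip its middle from above across the 28 mm. Nothing lies under it between the cups.
- medium: the middle-sized headset, black, about 220 g, standing upright on the flat undersides of its ear cups on a grey mat 4 mm thick; cups 56 x 35 x 70 mm (fore-aft x, across y, tall z), 94 mm clear between them, 164 mm wide over all. Origin: midway between the cups' undersides; z up, y from cup to cup, x fore-aft (both ways alike). None where it is absent.
- medium_crown (a point): centre of the underside of the medium headset's headband cushion, 145 mm above the cups' undersides. The cushion is a straight level bar 28 mm fore-aft (x), 82 mm across (y), 16 mm thick upward from this point; grip its middle from above across the 28 mm. Nothing lies under it between the cups.
- small: the smallest headset, black, about 170 g, standing upright on the flat undersides of its ear cups on a grey mat 4 mm thick; cups 50 x 30 x 60 mm (fore-aft x, across y, tall z), 88 mm clear between them, 148 mm wide over all. Origin: midway between the cups' undersides; z up, y from cup to cup, x fore-aft (both ways alike). None where it is absent.
- small_crown (a point): centre of the underside of the small headset's headband cushion, 130 mm above the cups' undersides. The cushion is a straight level bar 28 mm fore-aft (x), 80 mm across (y), 16 mm thick upward from this point; grip its middle from above across the 28 mm. Nothing lies under it between the cups.
- rack: fixed headset rack: steel foot 290 x 100 x 8 mm (rack x -125 to +165), a post 18 mm thick at x = +158 mm, and at its top one long hook of two parallel level steel wires that point to -x. A headset hangs with its headband cushion across both wires, cups left and right of them; three fit one behind the other some 65 mm apart. Origin: on the table under the hook; x points to the post (back), z up.
- hook_root (a point): midway between the wires at their back end, level with their upper sides, 195 mm up; rack x = +150 mm, y = 0. Behind it is the crossbar (top 198 mm up). The wires are 7 mm thick at y = -29 and +29 mm, the gap between them open all along; they give a little, a few mm at the tips for 10 N.
- hook_tip (a point): midway between the wires at their front end, level with their upper sides, 195 mm up; rack x = -105 mm, y = 0. Here the wires turn up, their ends reaching 212 mm high.
- jar: an amber jar with a yellow lid, 56 mm diameter, 90 mm tall, about 250 g, standing on the table beside the rack's foot, some 98 mm to one side of the hook's middle line, where the headsets' ear cups have to hang. Origin: centre of its underside; z up.
- tub: a round red plastic tub with a lid, 60 mm diameter, 75 mm tall, about 180 g, standing in the same way on the other side of the rack's foot. Origin: centre of its underside; z up.
- board: a flat cork board lying fixed on the table, 230 (x) x 115 (y) x 5 mm, room for jar and tub side by side. Origin: centre of its underside.
- pyramid: bystander: yellow pyramid, 55 mm tall, base about 50 mm
- block: bystander: blue block, 50 mm
- purse: bystander: red purse, 90 x 170 x 24 mm
- lid: bystander: yellow jar lid, 80 mm across, 12 mm high
- glasses: bystander: a pair of black spectacles, about 130 x 120 x 42 mm, origin at the lenses
- tile0: bystander: loose yellow tile 24 x 20 x 8 mm
- tile1: bystander: another such tile

How it is judged:
By the outcome, as a careful person would: the job done as asked, in the order asked, and still so for the second after the job is handed in, with the robot touching nothing.
Of large, medium, small only 2 to 3 are there at a start; the rules pass over those that are not, and their reading is None.
At some moment in a run one of jar, tub may be knocked a few centimetres aside while the robot is not near it.
It also fails if it takes over 210 s, if anything falls off the work surface, if the arm or the gripper's body presses on something with over 40 N, if the wrist force passes 120 N, or if a joint passes its speed limit or range.

ROBOT

A 6-joint arm with a two-finger parallel gripper is mounted at the origin on the work surface. World frame = base frame: x ahead of the robot, y to its left, z up, the work surface at z = 0. Lengths are in m, angles in rad, forces in N, time in s.
With the tool pointing down it reaches from about 0.225 to 0.875 m from the base axis. Payload 3.4 kg.
Tool frame: the origin (TCP) lies between the finger pads; the fingertips stand 25 mm ahead of it and the grasp point (between the pads) lies 6 mm ahead of it (manip.tips_ahead is the distance from the TCP to the fingertips, in m); z points along the fingers, x is the direction in which the jaws open and shut, and the axes are right-handed (so a half turn about z gives the same grasp; the last joint's range is limited). The gripper opens to 85 mm and grips with 20 to 120 N. Pads are 22 mm wide; open, the fingers measure 114 mm over their backs; the gripper's body (76 mm by 85 mm) begins 54 mm behind the grasp point. The pads swing forward as they close: fully open they stand 13 mm farther back than shut.
Start: joints at [1.136, 0.276, 1.505, -0, 1.361, -0.121], TCP at [0.178, 0.547, 0.256] pointing down, gripper open.
Joint ranges: [-2.89, 2.89], [-0.75, 2.08], [0.22, 2.7], [-1.18, 4.32], [0.11, 2.71], [-2.7, 2.7]. Speed limits (rad/s): [2.57, 2.57, 3.14, 3.14, 3.14, 3.14].

INTERFACE

Orientations are given as a unit quaternion [w, x, y, z].
In Python, from rig import manip gives the robot as it stands. The module is installed in compiled form; this text tells all that it offers.
- The arm moves only by the tool send_rows, never from a script. Its argument "plan" is a list of rows, each an object with "linear": the shift along the tool's x, y, z in m, a list of three; "delta_rot": the turn, a rotation vector about the tool's x, y, z in degrees, a list of three; "fingers": the finger opening in m, from 0 to 0.0854. A call has 1 to 12 rows; each row shifts and turns the pose as measured when the row begins, along the tool's axes as they then stand; what a row does not reach is not made up. A row lasts 1/12 s, in which the tool goes at most 41.7 mm and 7.16 degrees, less where a joint would pass 70% of its speed; a pose out of reach is approached as far as the arm can. A call with a gripper value outside its range is refused whole. The fingers move at their own pace and stop on an object; "force" is the grip in N (left out, the last holds). Time passes only in rows, so rows that do not move let the fingers close. It gives the time, the measured TCP pose, the force and the opening at its end, in the units of the state.
- manip.get_state(): the state, without advancing time (a new reading comes with each control period).
- manip.get_image(name): name is "scene" or "top" or "wrist"; returns the picture (480x640x3 uint8, red, green, blue); there is no depth.
- manip.camera_info(name): a dict with "K" (3x3 intrinsics, pixels), "rvec" (rotation vector, rad) and "tvec" (3), from world to camera coordinates, as OpenCV has them. Camera axes: x right, y down, z forward; pixel columns grow to the right and rows downward; lengths in m; the calibration is good to about 2 mm. A picture is of the moment at which its call begins: read the wrist's pose just before it. camera_info takes no time and is no camera call; for the wrist camera it gives the pose at the moment of the call.
- manip.sign_off(): hands the job in, once; it reports no verdict.
Trained networks look in the newest picture that a camera, given by its name, has taken for a name from the list of things; names that differ only in an ending like _2 or _b are one class to them, and where a whole thing is asked for, a point or a joint stands for the part that bears it (a point fixed in the world has none). Each returns a list of dicts, best first, with "p" (0 to 1); they miss things now and then, are a little off and sometimes report something else, mostly with a low value. They report only what shows in the picture. A call takes as long as a camera call.
- manip.find_in(thing, camera): "extent" ([left, top, right, bottom] in pixels, round what is visible of it).
- manip.masks_of(thing, camera): "pixels" (480x640 bool, what is visible of it) and "extent" ([left, top, right, bottom] in pixels, round what is visible of it).
The state is a dict: "clock": time; "qpos": joint angles; "qd": joint speeds; "effort": joint torques, N m; "position": TCP position; "ee_rot": TCP orientation; "contact_force": force on the tool from outside, world axes, zero at the start; "moment": the same for the moment, N m; "width": finger opening in m.
Only numpy, scipy, OpenCV 4.12 (cv2) and the standard library are available. Lean on these libraries where they do the work, as an engineer would, in place of code of your own. Each camera call takes 0.05 s, during which the arm holds its last target. There are 200 camera calls.

## Working session

There is one attempt and no reset: what is moved stays moved. The work goes in short steps, Python scripts to look and compute and a tool call to move; the robot and the scene stay as the last step left them, time stands still between calls to the robot, and variables do not carry over. Pictures are saved under pics/ and viewed, about 12 in all and at most 16, crops included, and the job is handed in when it is done.

Besides the shell and the picture viewer there is one more tool, called after "Request:" as name(argument=value, ...) on one line, values as JSON. send_rows: Moves the arm, as the interface text tells. Its arguments: {"type":"object","properties":{"plan":{"type":"array","items":{"type":"object","properties":{"linear":{"type":"array","items":{"type":"number"}},"delta_rot":{"type":"array","items":{"type":"number"}},"fingers":{"type":"number"}}}},"force":{"type":"number"}},"required":["plan"]}

```bash
ls; mkdir -p pics
cat > h.py <<'E'
import numpy as np, cv2
from rig import manip
def snap(cam,name):
    im=manip.get_image(cam); cv2.imwrite('pics/'+name+'.png',im[:,:,::-1]); return im
def cam(c):
    i=manip.camera_info(c); R=cv2.Rodrigues(np.array(i['rvec'],float))[0]; return np.array(i['K']),R,np.array(i['tvec']).ravel()
def ray(c,uv,z):
    K,R,t=cam(c); o=-R.T@t; d=R.T@np.linalg.inv(K)@np.array([uv[0],uv[1],1.]); return o+d*(z-o[2])/d[2]
def proj(c,P):
    K,R,t=cam(c); q=(R@np.atleast_2d(P).T).T+t; q=q@K.T; return q[:,:2]/q[:,2:]
E
python3 - <<'E'
from h import *
s=manip.get_state(); print({k:np.round(v,3).tolist() for k,v in s.items()})
for c in ('scene','top'):
    snap(c,c+'0'); K,R,t=cam(c); print(c,np.round(-R.T@t,3),K[0,0],np.round(R[2],2))
    for n in ['large','medium','small','rack','jar','tub','board','pyramid','block','purse','lid','glasses','tile0']:
        print(n,[(np.round(d['p'],2),np.round(d['extent']).tolist()) for d in manip.find_in(n,c)[:3]])
E
```

```text
pics
{'clock': 0.0, 'qpos': [1.136, 0.277, 1.506, 0.0, 1.361, -0.121], 'qd': [0.001, -0.002, 0.002, -0.0, -0.002, -0.001], 'effort': [0.0, -41.676, -24.582, 0.0, 0.011, 0.0], 'position': [0.177, 0.546, 0.255], 'ee_rot': [0.0, 0.809, 0.588, -0.001], 'contact_force': [0.351, 0.581, 0.746], 'moment': [-0.041, -0.058, 0.014], 'width': 0.086}
scene [ 1.096 -0.626  1.02 ] 593.4203230554916 [-0.42  0.53 -0.74]
large []
medium []
small [(np.float64(0.68), [113.0, 338.0, 186.0, 417.0]), (np.float64(0.51), [375.0, 167.0, 394.0, 203.0])]
rack [(np.float64(0.71), [377.0, 166.0, 396.0, 204.0]), (np.float64(0.66), [320.0, 137.0, 458.0, 257.0])]
jar [(np.float64(0.86), [332.0, 211.0, 356.0, 253.0]), (np.float64(0.63), [376.0, 166.0, 395.0, 202.0])]
tub [(np.float64(0.86), [374.0, 167.0, 396.0, 202.0]), (np.float64(0.62), [318.0, 133.0, 456.0, 255.0])]
board []
pyramid [(np.float64(0.57), [340.0, 336.0, 367.0, 369.0])]
block [(np.float64(0.84), [384.0, 302.0, 418.0, 342.0])]
purse [(np.float64(0.84), [273.0, 368.0, 378.0, 449.0])]
lid [(np.float64(0.81), [341.0, 302.0, 378.0, 340.0])]
glasses [(np.f
[... 503 characters left out ...]
float64(0.95), [226.0, 256.0, 256.0, 284.0]), (np.float64(0.17), [420.0, 272.0, 465.0, 353.0])]
tub [(np.float64(0.61), [124.0, 266.0, 161.0, 294.0]), (np.float64(0.32), [288.0, 148.0, 312.0, 178.0]), (np.float64(0.25), [278.0, 255.0, 335.0, 363.0])]
board [(np.float64(0.81), [278.0, 254.0, 336.0, 360.0])]
pyramid [(np.float64(0.78), [336.0, 172.0, 367.0, 199.0]), (np.float64(0.4), [422.0, 269.0, 465.0, 354.0])]
block [(np.float64(0.64), [287.0, 148.0, 315.0, 177.0])]
purse [(np.float64(0.89), [366.0, 135.0, 454.0, 205.0])]
lid [(np.float64(0.78), [300.0, 181.0, 337.0, 217.0])]
glasses [(np.float64(0.88), [223.0, 116.0, 282.0, 178.0])]
tile0 [(np.float64(0.61), [265.0, 193.0, 275.0, 205.0])]
```

View pics/top0.png

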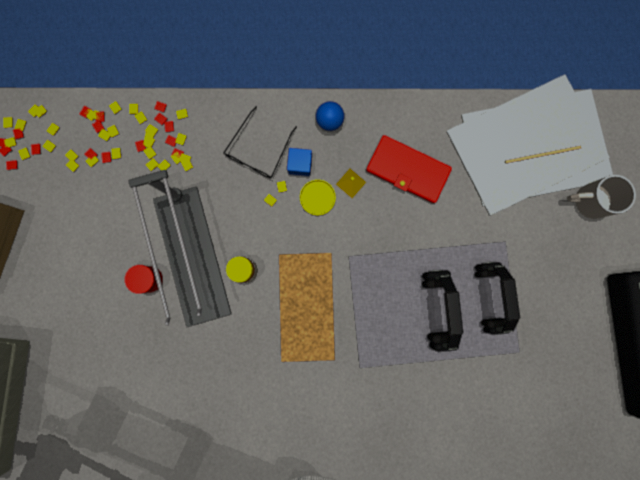

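View pics/scene0.png

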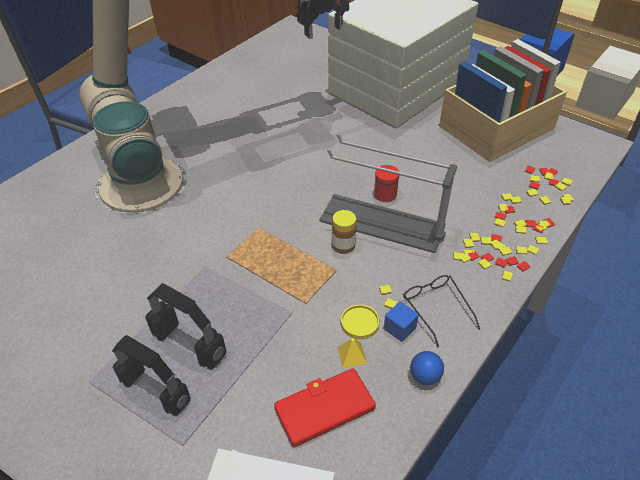

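Run:
```python
import cv2,numpy as np
t=cv2.imread('pics/top0.png');s=cv2.imread('pics/scene0.png')
def c(im,x,y,w,h,f): return cv2.resize(im[y:y+h,x:x+w],None,fx=f,fy=f,interpolation=cv2.INTER_CUBIC)
a=np.hstack([c(t,120,165,120,165,3),c(t,415,255,110,110,4)[:495] if 0 else cv2.copyMakeBorder(c(t,415,255,110,110,4),0,55,0,0,0)])
a=np.clip(a.astype(float)*1.6,0,255).astype('uint8')
cv2.imwrite('pics/c1.png',a)
b=np.hstack([c(s,320,130,140,130,3)[:390],cv2.copyMakeBorder(c(s,105,280,125,140,3),0,0,0,0,0)[:390]])
cv2.imwrite('pics/c2.png',np.clip(b.astype(float)*1.6,0,255).astype('uint8'))
print(a.shape,b.shape)
```

```text
(495, 800, 3) (390, 795, 3)
```

View pics/c1.png

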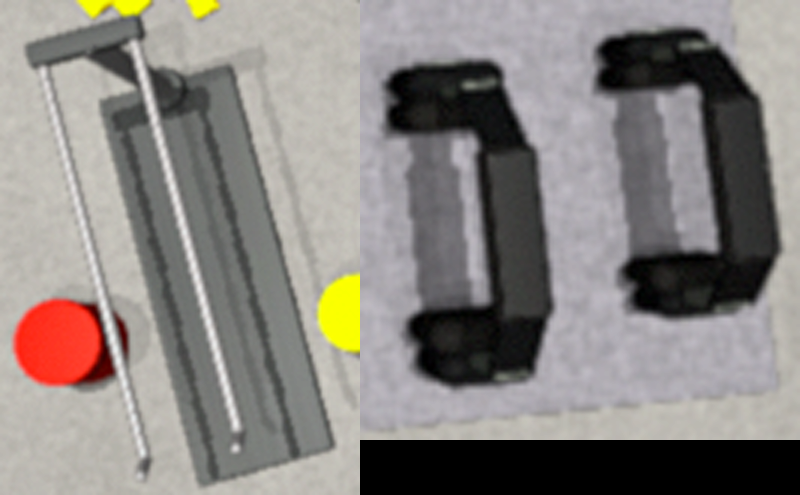

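View pics/c2.png

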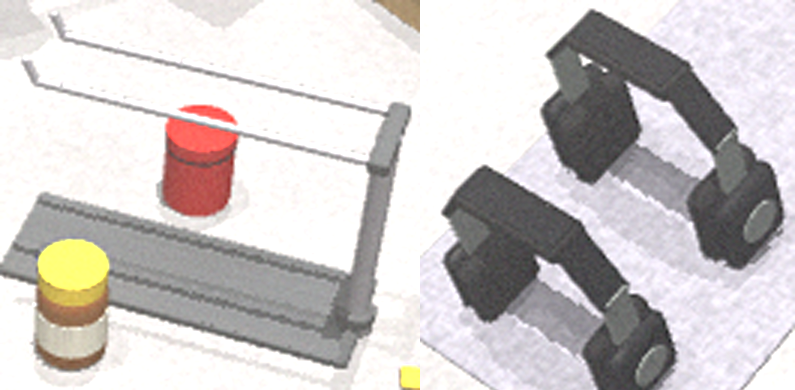

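```bash
cat > fit.py <<'E'
from h import *
from scipy.optimize import least_squares
def T(p,P):
    c,s=np.cos(p[2]),np.sin(p[2]); P=np.array(P,float); return np.c_[p[0]+c*P[:,0]-s*P[:,1],p[1]+s*P[:,0]+c*P[:,1],P[:,2]]
if __name__=='__main__':
    pt=np.array([[143,458],[236,433],[45,68],[137,45],[100,100],[232,67],[333,447],[203,487]])/3+[120,165]
    mt=[[-105,29,192],[-105,-29,192],[150,29,195],[150,-29,195],[165,50,8],[165,-50,8],[-125,-50,8],[-125,50,8]]
    ps=np.array([[40,195],[0,272],[350,365],[40,84],[64,38],[370,160],[385,112]])/3+[320,130]
    ms=[[-125,50,8],[-125,-50,8],[165,-50,8],[-105,-29,192],[-105,29,192],[150,-29,195],[150,29,195]]
    f=lambda p:np.r_[(proj('top',T(p,np.array(mt)/1e3))-pt).ravel(),(proj('scene',T(p,np.array(ms)/1e3))-ps).ravel()]
    r=least_squares(f,[.5,.3,.2],loss='soft_l1'); print('rack',r.x,np.degrees(r.x[2]));print(np.round(f(r.x).reshape(-1,2),1).tolist())
    for n,q in {'A':[[487,150],[533,147],[550,312],[497,318]],'B':[[702,97],[755,97],[778,252],[722,260]]}.items():
        q=np.array(q)
        q=(q-[360,0])/4+[415,255]
        for H in (.16,.145,.13):
            P=np.array([ray('top',u,H+.02) for u in q])
            c=P.mean(0); d=(P[0]+P[1]-P[2]-P[3])/2; w=(P[0]+P[3]-P[1]-P[2])/2
            print(n,H,np.round(c,4),'len',np.linalg.norm(d),'w',np.linalg.norm(w),'yaw of y axis',np.degrees(np.arctan2(d[1],d[0])),
             'scene',np.round((proj('scene',P)-[105,280])*3+[420,0]).tolist())
    for n,e,z in (('jar',[226,256,256,284],.09),('tub',[124,266,161,294],.075)):
        m=manip.masks_of(n,'top')
        for d in m[:1]:
            print(n,d['p'],d['extent'])
            k=cv2.minEnclosingCircle(np.argwhere(d['pixels'])[:,::-1].astype(np.float32)); print(k)
    for n,u,z in (('jar lid',(238.8,270),.09),('tub lid',(139.2,279),.075),('board',(306,307),.005)): print(n,ray('top',u,z))
    for u in ((278.5,254),(333,253),(335,360),(281,361)): print('board c',ray('top',u,.005))
    for n in('jar','tub'): print(n,[(d['p'],d['extent']) for d in manip.find_in(n,'scene')][:1])
E
python3 fit.py
```

```text
rack [0.56086484 0.25040392 0.27872228] 15.96961027978622
[[1.6, 3.2], [1.9, 2.6], [-0.8, -1.8], [-0.8, -2.7], [-0.8, -1.0], [-0.4, -2.3], [0.3, -0.2], [-1.7, -0.6], [0.5, -0.8], [-1.2, -0.4], [-0.9, 1.1], [-3.7, -1.0], [-2.3, -0.8], [-0.3, 0.6], [1.4, -0.0]]
A 0.16 [ 0.4659 -0.2672  0.18  ] len 0.07559552876587926 w 0.022813962272244567 yaw of y axis 3.474252232011541 scene [[685.0, 47.0], [660.0, 70.0], [567.0, 17.0], [594.0, -10.0]]
A 0.145 [ 0.4651 -0.2709  0.165 ] len 0.07673450055051469 w 0.023157692380996023 yaw of y axis 3.474252232011563 scene [[684.0, 66.0], [660.0, 90.0], [566.0, 35.0], [594.0, 8.0]]
A 0.13 [ 0.4643 -0.2746  0.15  ] len 0.07787347233514981 w 0.02350142248974754 yaw of y axis 3.4742522320115783 scene [[684.0, 84.0], [659.0, 108.0], [565.0, 53.0], [593.0, 26.0]]
B 0.16 [ 0.4911 -0.37    0.18  ] len 0.07284965651654048 w 0.02519174616579141 yaw of y axis 6.031701655575115 scene [[585.0, 179.0], [552.0, 208.0], [458.0, 154.0], [489.0, 121.0]]
B 0.145 [ 0.4907 -0.3753  0.165 ] len 0.0739472571901158 w 0.025571301525175148 yaw of y axis 6.031701655575101 scene [[584.0, 200.0], [551.0, 230.0], [456.0, 174.0], [488.0, 141.0]]
B 0.13 [ 0.4903 -0.3805  0.15  ] len 0.07504485786369126 w 0.025950856884558792 yaw of y axis 6.031701655575118 scene [[583.0, 220.0], [549.0, 251.0], [454.0, 195.0], [486.0, 161.0]]
jar 0.93 [225.9, 254.7, 257.3, 286.1]
((241.0833282470703, 269.0), 15.21545696258545)
tub 0.78 [124.3, 265.1, 163.6, 296.3]
((143.0, 279.0), 19.235483169555664)
jar lid [0.54591006 0.14117828 0.09      ]
tub lid [0.52781084 0.344723   0.075     ]
board [0.46884187 0.00835317 0.005     ]
board c [0.5827563  0.06844679 0.005     ]
board c [ 0.5851126  -0.04974208  0.005     ]
board c [ 0.35688534 -0.05390499  0.005     ]
board c [0.35477116 0.06109348 0.005     ]
jar [(0.86, [331.5, 211.2, 356.5, 252.9])]
tub [(0.86, [373.6, 166.6, 396.2, 202.4])]
```

```bash
cat > go.py <<'E'
from h import *
import sys,json
from scipy.spatial.transform import Rotation as Rn
# usage: go.py x y z yawdeg fingers [maxstep_mm]
def st():
    s=manip.get_state(); w,x,y,z=s['ee_rot']; return s,np.array(s['position']),Rn.from_quat([x,y,z,w])
def go(x,y,z,yaw,f,step=38):
    s,p,R=st(); tgt=np.array([x,y,z]); psi=np.radians(yaw)
    best=None
    G=Rn.from_matrix(np.array([[np.cos(psi),np.sin(psi),0],[np.sin(psi),-np.cos(psi),0],[0,0,-1]]).T.T)
    rv=(R.inv()*G).as_rotvec(degrees=True)
    n=int(max(np.ceil(np.linalg.norm(tgt-p)*1000/step),np.ceil(np.linalg.norm(rv)/6.5),1))
    print('t',round(s['clock'],2),'pos',np.round(p,4),'rotvec',np.round(rv,2),'q6',round(s['qpos'][5],2),'F',np.round(s['contact_force'],1),'w',round(s['width'],4),'n',n)
    rows=[]
    for i in range(n):
        Ri=R*Rn.from_rotvec(rv*i/n,degrees=True)
        rows.append({'linear':[round(v,4) for v in Ri.inv().apply((tgt-p)/n)],'delta_rot':[round(v,1) for v in rv/n],'fingers':f})
    if np.linalg.norm(rv)<1: print(n,'x',rows[0])
    else:
        for r in rows[:12]: print(json.dumps(r))
if __name__=='__main__': go(*map(float,sys.argv[1:]))
E
python3 go.py 0.546 0.141 0.27 16 0.085
```

```text
t 1.6 pos [0.1775 0.5469 0.2563] rotvec [-0.   -0.   56.02] q6 -0.12 F [-0.3  0.5 -0. ] w 0.0854 n 15
{"linear": [-0.0182, 0.0317, -0.0009], "delta_rot": [-0.0, -0.0, 3.7], "fingers": 0.085}
{"linear": [-0.0161, 0.0328, -0.0009], "delta_rot": [-0.0, -0.0, 3.7], "fingers": 0.085}
{"linear": [-0.0139, 0.0338, -0.0009], "delta_rot": [-0.0, -0.0, 3.7], "fingers": 0.085}
{"linear": [-0.0116, 0.0346, -0.0009], "delta_rot": [-0.0, -0.0, 3.7], "fingers": 0.085}
{"linear": [-0.0094, 0.0353, -0.0009], "delta_rot": [-0.0, -0.0, 3.7], "fingers": 0.085}
{"linear": [-0.007, 0.0359, -0.0009], "delta_rot": [-0.0, -0.0, 3.7], "fingers": 0.085}
{"linear": [-0.0047, 0.0362, -0.0009], "delta_rot": [-0.0, -0.0, 3.7], "fingers": 0.085}
{"linear": [-0.0023, 0.0365, -0.0009], "delta_rot": [-0.0, -0.0, 3.7], "fingers": 0.085}
{"linear": [0.0001, 0.0365, -0.0009], "delta_rot": [-0.0, -0.0, 3.7], "fingers": 0.085}
{"linear": [0.0024, 0.0365, -0.0009], "delta_rot": [-0.0, -0.0, 3.7], "fingers": 0.085}
{"linear": [0.0048, 0.0362, -0.0009], "delta_rot": [-0.0, -0.0, 3.7], "fingers": 0.085}
{"linear": [0.0072, 0.0358, -0.0009], "delta_rot": [-0.0, -0.0, 3.7], "fingers": 0.085}
```

Request:
send_rows(plan=[{"linear": [-0.018, 0.032, -0.002], "delta_rot": [0, 0, 3.7], "fingers": 0.085}, {"linear": [-0.016, 0.033, -0.002], "delta_rot": [0, 0, 3.7], "fingers": 0.085}, {"linear": [-0.014, 0.034, -0.002], "delta_rot": [0, 0, 3.7], "fingers": 0.085}, {"linear": [-0.012, 0.035, -0.002], "delta_rot": [0, 0, 3.7], "fingers": 0.085}, {"linear": [-0.009, 0.035, -0.002], "delta_rot": [0, 0, 3.7], "fingers": 0.085}, {"linear": [-0.007, 0.036, -0.002], "delta_rot": [0, 0, 3.7], "fingers": 0.085}, {"linear": [-0.005, 0.036, -0.002], "delta_rot": [0, 0, 3.7], "fingers": 0.085}, {"linear": [-0.002, 0.036, -0.002], "delta_rot": [0, 0, 3.7], "fingers": 0.085}, {"linear": [0, 0.036, 0], "delta_rot": [0, 0, 3.7], "fingers": 0.085}, {"linear": [0.002, 0.036, 0], "delta_rot": [0, 0, 3.7], "fingers": 0.085}, {"linear": [0.005, 0.036, 0], "delta_rot": [0, 0, 3.7], "fingers": 0.085}, {"linear": [0.007, 0.036, 0], "delta_rot": [0, 0, 3.7], "fingers": 0.085}])

```text
clock: 2.6
position: [0.4762, 0.2134, 0.2723]
ee_rot: [-0.003, 0.974, 0.228, 0.002]
contact_force: [-0.1, 0.8, 0.6]
width: 0.0851
```

```bash
python3 go.py 0.546 0.141 0.26 16 0.085
```

```text
t 2.6 pos [0.4762 0.2134 0.2723] rotvec [-0.33 -0.27 10.31] q6 -0.18 F [-0.1  0.8  0.6] w 0.0851 n 3
{"linear": [0.0101, 0.032, 0.004], "delta_rot": [-0.1, -0.1, 3.4], "fingers": 0.085}
{"linear": [0.012, 0.0313, 0.004], "delta_rot": [-0.1, -0.1, 3.4], "fingers": 0.085}
{"linear": [0.0139, 0.0305, 0.0041], "delta_rot": [-0.1, -0.1, 3.4], "fingers": 0.085}
```

Request:
send_rows(plan=[{"linear": [0.01, 0.032, 0.004], "delta_rot": [-0.1, -0.1, 3.4], "fingers": 0.085}, {"linear": [0.012, 0.031, 0.004], "delta_rot": [-0.1, -0.1, 3.4], "fingers": 0.085}, {"linear": [0.014, 0.031, 0.004], "delta_rot": [-0.1, -0.1, 3.4], "fingers": 0.085}, {"linear": [0, 0, 0], "delta_rot": [0, 0, 0], "fingers": 0.085}])

```text
clock: 2.93
position: [0.5537, 0.1306, 0.2604]
ee_rot: [0.002, 0.991, 0.131, 0.003]
contact_force: [-0.5, 0.8, 0.3]
width: 0.0853
```

```bash
cat > wl.py <<'E'
from h import *
import sys
# usage: wl.py cam thing z : top-face centre estimate by circle/extent at height z
c,n,z=sys.argv[1],sys.argv[2],float(sys.argv[3])
im=manip.get_image(c)
for d in manip.masks_of(n,c)[:2]:
    print(d['p'],np.round(d['extent']))
    m=d['pixels']; P=np.argwhere(m)[:,::-1]; W=np.array([ray(c,u,z) for u in P[::7]])
    hs=cv2.cvtColor(im,cv2.COLOR_RGB2HSV)
    if n=='jar': k=m&(hs[...,0]>24)&(hs[...,0]<36)&(hs[...,1]>150)&(hs[...,2]>130)
    else: k=m
    P=np.argwhere(k)[:,::-1]
    if len(P)>30: 
        (u,v),r=cv2.minEnclosingCircle(P.astype(np.float32)); a=ray(c,(u,v),z);b=ray(c,(u+r,v),z); print('circle',np.round(a,4),'r',np.linalg.norm(a-b),len(P))
cv2.imwrite('pics/last_%s.png'%c,im[:,:,::-1])
E
python3 wl.py wrist jar 0.09; python3 go.py 0.546 0.141 0.066 16 0.085
```

```text
0.86 [268. 143. 345. 230.]
circle [0.5415 0.1493 0.09  ] r 0.025588510748861936 577
0.23 [485. 317. 562. 384.]
t 3.03 pos [0.5501 0.1341 0.2609] rotvec [-0.03 -0.12 -0.67] q6 -0.15 F [0.4 0.1 0.4] w 0.085 n 6
6 x {'linear': [np.float64(-0.0004), np.float64(-0.0013), np.float64(0.0325)], 'delta_rot': [np.float64(-0.0), np.float64(-0.0), np.float64(-0.1)], 'fingers': 0.085}
```

View pics/last_wrist.png

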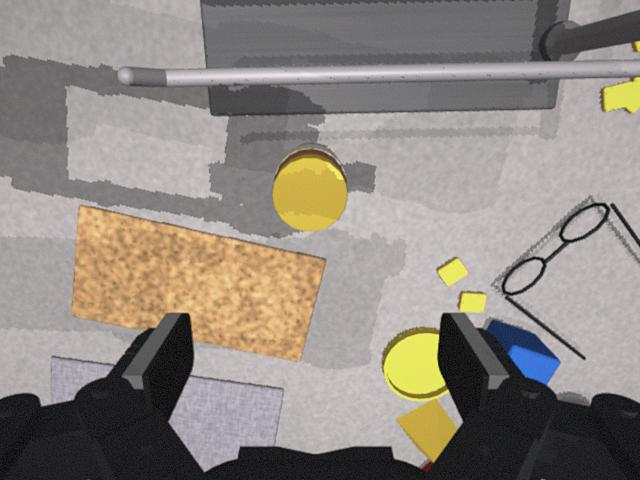

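```bash
python3 wl.py wrist jar 0.09;python3 - <<'E'
from h import *
print(manip.get_state()['position'],proj('wrist',[[.5459,.1412,.09],[.5415,.1493,.09]]))
K,R,t=cam('wrist');print(np.round(-R.T@t,3))
E
```

```text
[0.54880537 0.13578884 0.26145479] [[313.69427937 207.69128807]
 [310.68719908 195.09521937]]
[0.528 0.209 0.38 ]
```

Request:
send_rows(plan=[{"linear": [0, 0, 0], "delta_rot": [0, 0, 0], "fingers": 0.085}, {"linear": [0, 0, 0], "delta_rot": [0, 0, 0], "fingers": 0.085}, {"linear": [0, 0, 0], "delta_rot": [0, 0, 0], "fingers": 0.085}])

```text
clock: 3.38
position: [0.5464, 0.1389, 0.2624]
ee_rot: [-0.001, 0.991, 0.137, 0.001]
contact_force: [-0.2, 0.3, -0.1]
width: 0.0851
```

```bash
python3 - <<'E'
from h import *
print(manip.get_state()['position'],manip.get_state()['qd'])
im=manip.get_image('wrist'); h=cv2.cvtColor(im,cv2.COLOR_RGB2HSV)
k=((h[...,0]>20)&(h[...,0]<36)&(h[...,1]>150)&(h[...,2]>100)).astype(np.uint8)
n,l,s,c=cv2.connectedComponentsWithStats(k)
for i in range(1,n):
    if s[i,4]>500: print(s[i],c[i],ray('wrist',c[i],.09),ray('wrist',s[i,:2]+s[i,2:4]/2,.09))
print(manip.get_state()['position'],proj('wrist',[[.5459,.1412,.09]]))
E
python3 go.py 0.546 0.141 0.066 16 0.085
```

```text
[0.54636236 0.13887156 0.26238541] [ 0.01995319 -0.01459094  0.00754475  0.00396405  0.00378992 -0.00147901]
[604 108  36  23 504] [621.16071429 117.74603175] [0.7226341  0.25834806 0.09      ] [0.72370641 0.25748756 0.09      ]
[ 281  169   73   76 4173] [316.21327582 205.79151689] [0.54478117 0.14616002 0.09      ] [0.5458889  0.14556791 0.09      ]
[ 385  339   69  129 3321] [422.38753388 409.63143631] [0.67586326 0.00433858 0.09      ] [0.67150429 0.00938395 0.09      ]
[0.54634243 0.13896215 0.2624687 ] [[315.82193434 212.81038513]]
t 3.43 pos [0.5463 0.139  0.2625] rotvec [-0.12 -0.17 -0.21] q6 -0.15 F [-0.6  0.7 -0.7] w 0.0849 n 6
6 x {'linear': [np.float64(-0.0001), np.float64(-0.0003), np.float64(0.0327)], 'delta_rot': [np.float64(-0.0), np.float64(-0.0), np.float64(-0.0)], 'fingers': 0.085}
```

Request:
send_rows(plan=[{"linear": [0, -0.002, 0.033], "delta_rot": [0, 0, 0], "fingers": 0.085}, {"linear": [0, -0.002, 0.033], "delta_rot": [0, 0, 0], "fingers": 0.085}, {"linear": [0, 0, 0.033], "delta_rot": [0, 0, 0], "fingers": 0.085}, {"linear": [0, 0, 0.033], "delta_rot": [0, 0, 0], "fingers": 0.085}, {"linear": [0, 0, 0.03], "delta_rot": [0, 0, 0], "fingers": 0.085}, {"linear": [0, 0, 0.025], "delta_rot": [0, 0, 0], "fingers": 0.085}, {"linear": [0, 0, 0], "delta_rot": [0, 0, 0], "fingers": 0.085}, {"linear": [0, 0, 0], "delta_rot": [0, 0, 0], "fingers": 0.085}])

```text
clock: 4.1
position: [0.5483, 0.1493, 0.0752]
ee_rot: [-0.001, 0.99, 0.142, 0.009]
contact_force: [0.7, 0.3, 0.4]
width: 0.085
```

Request:
send_rows(force=40, plan=[{"linear": [0, 0, 0], "delta_rot": [0, 0, 0], "fingers": 0.04}, {"linear": [0, 0, 0], "delta_rot": [0, 0, 0], "fingers": 0.04}, {"linear": [0, 0, 0], "delta_rot": [0, 0, 0], "fingers": 0.04}, {"linear": [0, 0, 0], "delta_rot": [0, 0, 0], "fingers": 0.04}, {"linear": [0, 0, 0], "delta_rot": [0, 0, 0], "fingers": 0.04}, {"linear": [0, 0, 0], "delta_rot": [0, 0, 0], "fingers": 0.04}, {"linear": [0, 0, 0], "delta_rot": [0, 0, 0], "fingers": 0.04}, {"linear": [0, 0, 0], "delta_rot": [0, 0, 0], "fingers": 0.04}])

```text
clock: 4.77
position: [0.5517, 0.1506, 0.0827]
ee_rot: [-0.001, 0.99, 0.143, 0.015]
contact_force: [1.0, -0.6, -3.0]
width: 0.0562
```

```bash
python3 go.py 0.53 0.0085 0.20 16 0.04
```

```text
t 4.77 pos [0.5517 0.1506 0.0827] rotvec [ 0.07 -1.7   0.39] q6 -0.15 F [ 1.  -0.6 -3. ] w 0.0562 n 5
{"linear": [-0.0115, 0.0261, -0.0238], "delta_rot": [0.0, -0.3, 0.1], "fingers": 0.04}
{"linear": [-0.0116, 0.0261, -0.0237], "delta_rot": [0.0, -0.3, 0.1], "fingers": 0.04}
{"linear": [-0.0117, 0.0261, -0.0236], "delta_rot": [0.0, -0.3, 0.1], "fingers": 0.04}
{"linear": [-0.0118, 0.0261, -0.0236], "delta_rot": [0.0, -0.3, 0.1], "fingers": 0.04}
{"linear": [-0.0119, 0.0261, -0.0235], "delta_rot": [0.0, -0.3, 0.1], "fingers": 0.04}
```

Request:
send_rows(plan=[{"linear": [0, 0, -0.03], "delta_rot": [0, -0.5, 0], "fingers": 0.04}, {"linear": [0, 0.005, -0.03], "delta_rot": [0, -0.5, 0], "fingers": 0.04}, {"linear": [-0.012, 0.033, -0.01], "delta_rot": [0, -0.4, 0.2], "fingers": 0.04}, {"linear": [-0.012, 0.033, 0], "delta_rot": [0, -0.3, 0.2], "fingers": 0.04}, {"linear": [-0.012, 0.033, 0], "delta_rot": [0, 0, 0], "fingers": 0.04}, {"linear": [-0.012, 0.03, 0], "delta_rot": [0, 0, 0], "fingers": 0.04}, {"linear": [0, 0, 0], "delta_rot": [0, 0, 0], "fingers": 0.04}, {"linear": [0, 0, 0], "delta_rot": [0, 0, 0], "fingers": 0.04}])

```text
clock: 5.43
position: [0.5423, 0.0033, 0.1556]
ee_rot: [0.002, 0.99, 0.141, 0.001]
contact_force: [-0.0, -0.1, -2.0]
width: 0.056
```

```bash
python3 go.py 0.53 0.0085 0.092 16 0.04 20; python3 wl.py top board 0.005 | head -3; python3 go.py 0.53 0.0085 0.092 16 0.04 20
```

```text
t 5.43 pos [0.5423 0.0033 0.1556] rotvec [ 0.18 -0.04  0.19] q6 -0.4 F [-0.  -0.1 -2. ] w 0.056 n 4
4 x {'linear': [np.float64(-0.0026), np.float64(-0.0021), np.float64(0.0159)], 'delta_rot': [np.float64(0.0), np.float64(-0.0), np.float64(0.0)], 'fingers': 0.04}
0.78 [278. 271. 331. 360.]
circle [0.4486 0.0072 0.005 ] r 0.11095258919723176 2859
t 5.53 pos [0.5423 0.0043 0.1553] rotvec [ 0.19 -0.    0.31] q6 -0.4 F [-0.1 -0.4 -2.5] w 0.0559 n 4
4 x {'linear': [np.float64(-0.0027), np.float64(-0.0019), np.float64(0.0158)], 'delta_rot': [np.float64(0.0), np.float64(-0.0), np.float64(0.1)], 'fingers': 0.04}
```

Request:
send_rows(plan=[{"linear": [-0.003, -0.002, 0.016], "delta_rot": [0, 0, 0], "fingers": 0.04}, {"linear": [-0.003, -0.002, 0.016], "delta_rot": [0, 0, 0], "fingers": 0.04}, {"linear": [-0.003, -0.001, 0.014], "delta_rot": [0, 0, 0], "fingers": 0.04}, {"linear": [-0.002, 0, 0.01], "delta_rot": [0, 0, 0], "fingers": 0.04}, {"linear": [0, 0, 0.003], "delta_rot": [0, 0, 0], "fingers": 0.04}, {"linear": [0, 0, 0], "delta_rot": [0, 0, 0], "fingers": 0.04}])

```text
clock: 6.03
position: [0.5314, 0.0132, 0.0944]
ee_rot: [0.0, 0.989, 0.146, 0.002]
contact_force: [0.8, -0.5, -2.6]
width: 0.0559
```

```bash
python3 go.py 0.53 0.0085 0.088 16 0.04 20
```

```text
t 6.03 pos [0.5314 0.0132 0.0944] rotvec [ 0.07 -0.19  0.74] q6 -0.4 F [ 0.8 -0.5 -2.6] w 0.0559 n 1
1 x {'linear': [np.float64(-0.0028), np.float64(0.0041), np.float64(0.0064)], 'delta_rot': [np.float64(0.1), np.float64(-0.2), np.float64(0.7)], 'fingers': 0.04}
```

Request:
send_rows(plan=[{"linear": [-0.001, 0.002, 0.003], "delta_rot": [0, 0, 0], "fingers": 0.04}, {"linear": [-0.001, 0.002, 0.003], "delta_rot": [0, 0, 0], "fingers": 0.04}, {"linear": [0, 0, 0.002], "delta_rot": [0, 0, 0], "fingers": 0.04}])

```text
clock: 6.28
position: [0.5322, 0.0104, 0.0871]
ee_rot: [0.001, 0.989, 0.147, 0.003]
contact_force: [-0.1, 0.2, -2.5]
width: 0.0555
```

Request:
send_rows(plan=[{"linear": [0, 0, 0.002], "delta_rot": [0, 0, 0], "fingers": 0.04}, {"linear": [0, 0, 0.002], "delta_rot": [0, 0, 0], "fingers": 0.04}])

```text
clock: 6.45
position: [0.5332, 0.0102, 0.0835]
ee_rot: [0.001, 0.989, 0.147, 0.004]
contact_force: [-2.7, -0.7, 9.5]
width: 0.0556
```

Request:
send_rows(plan=[{"linear": [0, 0, -0.001], "delta_rot": [0, 0, 0], "fingers": 0.085}, {"linear": [0, 0, 0], "delta_rot": [0, 0, 0], "fingers": 0.085}, {"linear": [0, 0, 0], "delta_rot": [0, 0, 0], "fingers": 0.085}, {"linear": [0, 0, 0], "delta_rot": [0, 0, 0], "fingers": 0.085}, {"linear": [0, 0, 0], "delta_rot": [0, 0, 0], "fingers": 0.085}])

```text
clock: 6.87
position: [0.5351, 0.0096, 0.0865]
ee_rot: [0.001, 0.989, 0.147, 0.006]
contact_force: [0.6, -0.0, 1.1]
width: 0.0851
```

Request:
send_rows(plan=[{"linear": [0, 0, -0.02], "delta_rot": [0, 0, 0], "fingers": 0.085}, {"linear": [0, 0, -0.03], "delta_rot": [0, 0, 0], "fingers": 0.085}, {"linear": [0, 0, -0.035], "delta_rot": [0, 0, 0], "fingers": 0.085}, {"linear": [0, 0, -0.038], "delta_rot": [0, 0, 0], "fingers": 0.085}, {"linear": [0, 0, -0.038], "delta_rot": [0, 0, 0], "fingers": 0.085}, {"linear": [0, 0, -0.035], "delta_rot": [0, 0, 0], "fingers": 0.085}])

```text
clock: 7.37
position: [0.5276, 0.0101, 0.2819]
ee_rot: [-0.001, 0.989, 0.146, -0.004]
contact_force: [0.6, 0.2, 0.1]
width: 0.0849
```

```bash
python3 go.py 0.45 0.10 0.28 16 0.085; python3 wl.py top tub 0.075; python3 wl.py top jar .095; python3 go.py 0.528 0.345 0.28 16 0.085;cp pics/last_top.png pics/top1.png
```

```text
t 7.37 pos [0.5276 0.0101 0.2819] rotvec [-0.2   0.38  0.83] q6 -0.41 F [0.6 0.2 0.1] w 0.0849 n 4
4 x {'linear': [np.float64(-0.0121), np.float64(-0.0271), np.float64(0.0007)], 'delta_rot': [np.float64(-0.1), np.float64(0.1), np.float64(0.2)], 'fingers': 0.085}
0.78 [124. 265. 165. 296.]
circle [0.5288 0.3371 0.075 ] r 0.03875357030793012 799
0.64 [420. 275. 464. 353.]
circle [ 0.4641 -0.2655  0.075 ] r 0.08508343146226992 1832
t 7.57 pos [0.5283 0.01   0.2809] rotvec [-0.15  0.26  0.83] q6 -0.41 F [-0.4  0.3 -1.3] w 0.0856 n 9
9 x {'linear': [np.float64(0.0107), np.float64(-0.0356), np.float64(0.0001)], 'delta_rot': [np.float64(-0.0), np.float64(0.0), np.float64(0.1)], 'fingers': 0.085}
```

Request:
send_rows(plan=[{"linear": [0.01, -0.035, 0], "delta_rot": [0, 0, 0.2], "fingers": 0.085}, {"linear": [0.01, -0.036, 0], "delta_rot": [0, 0, 0.2], "fingers": 0.085}, {"linear": [0.011, -0.036, 0], "delta_rot": [0, 0, 0.2], "fingers": 0.085}, {"linear": [0.011, -0.036, 0], "delta_rot": [0, 0, 0.2], "fingers": 0.085}, {"linear": [0.011, -0.036, 0], "delta_rot": [0, 0, 0], "fingers": 0.085}, {"linear": [0.011, -0.036, 0], "delta_rot": [0, 0, 0], "fingers": 0.085}, {"linear": [0.011, -0.036, 0], "delta_rot": [0, 0, 0], "fingers": 0.085}, {"linear": [0.011, -0.035, 0], "delta_rot": [0, 0, 0], "fingers": 0.085}, {"linear": [0.01, -0.03, 0], "delta_rot": [0, 0, 0], "fingers": 0.085}, {"linear": [0, 0, 0], "delta_rot": [0, 0, 0], "fingers": 0.085}, {"linear": [0, 0, 0], "delta_rot": [0, 0, 0], "fingers": 0.085}, {"linear": [0, 0, 0], "delta_rot": [0, 0, 0], "fingers": 0.085}])

```text
clock: 8.57
position: [0.5234, 0.3502, 0.2526]
ee_rot: [0.004, 0.99, 0.136, -0.024]
contact_force: [-0.6, -1.3, 0.2]
width: 0.0845
```

```bash
python3 - <<'E'
from h import *
def red(c):
    im=manip.get_image(c); h=cv2.cvtColor(im,cv2.COLOR_RGB2HSV)
    k=(((h[...,0]<6)|(h[...,0]>174))&(h[...,1]>150)&(h[...,2]>60)).astype(np.uint8)
    n,l,s,cc=cv2.connectedComponentsWithStats(k)
    for i in range(1,n):
        if s[i,4]>300: print(c,s[i],np.round(cc[i]),ray(c,s[i,:2]+s[i,2:4]/2,.075))
red('wrist'); print(proj('wrist',[[.528,.345,.075]]))
cv2.imwrite('pics/w2.png',manip.get_image('wrist')[:,:,::-1])
E
python3 go.py 0.528 0.345 0.07 16 0.085 30
```

```text
wrist [ 291  165   81   90 5638] [332. 211.] [0.52475145 0.35238181 0.075     ]
wrist [619 312  21  26 344] [632. 325.] [0.76455788 0.32980948 0.075     ]
[[332.96095343 220.77617146]]
t 8.67 pos [0.5237 0.349  0.2532] rotvec [ 0.11  2.75 -0.45] q6 0.2 F [-0.2 -0.1  0.4] w 0.0852 n 7
{"linear": [0.0017, 0.0007, 0.0261], "delta_rot": [0.0, 0.4, -0.1], "fingers": 0.085}
{"linear": [0.0015, 0.0007, 0.0261], "delta_rot": [0.0, 0.4, -0.1], "fingers": 0.085}
{"linear": [0.0013, 0.0007, 0.0261], "delta_rot": [0.0, 0.4, -0.1], "fingers": 0.085}
{"linear": [0.0012, 0.0007, 0.0262], "delta_rot": [0.0, 0.4, -0.1], "fingers": 0.085}
{"linear": [0.001, 0.0007, 0.0262], "delta_rot": [0.0, 0.4, -0.1], "fingers": 0.085}
{"linear": [0.0008, 0.0007, 0.0262], "delta_rot": [0.0, 0.4, -0.1], "fingers": 0.085}
{"linear": [0.0006, 0.0007, 0.0262], "delta_rot": [0.0, 0.4, -0.1], "fingers": 0.085}
```

View pics/w2.png

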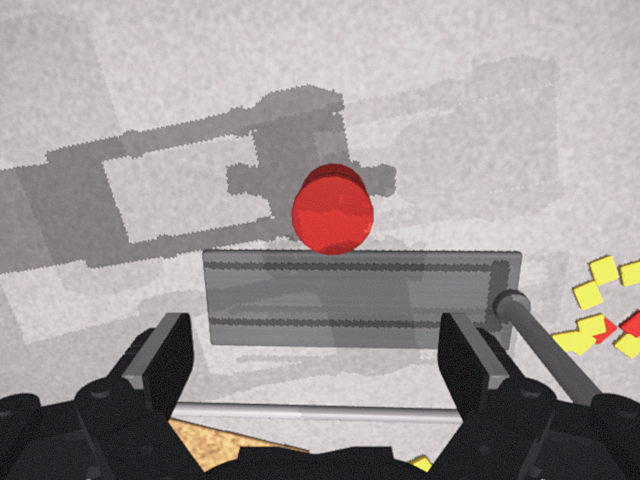

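Request:
send_rows(plan=[{"linear": [0.001, 0, 0.02], "delta_rot": [0, 1.0, 0], "fingers": 0.085}, {"linear": [0.001, 0, 0.03], "delta_rot": [0, 0.8, 0], "fingers": 0.085}, {"linear": [0.001, 0, 0.033], "delta_rot": [0, 0.5, 0], "fingers": 0.085}, {"linear": [0.001, 0, 0.033], "delta_rot": [0, 0, 0], "fingers": 0.085}, {"linear": [0, 0, 0.03], "delta_rot": [0, 0, 0], "fingers": 0.085}, {"linear": [0, 0, 0.025], "delta_rot": [0, 0, 0], "fingers": 0.085}, {"linear": [0, 0, 0.015], "delta_rot": [0, 0, 0], "fingers": 0.085}])

```text
clock: 9.25
position: [0.532, 0.3395, 0.0691]
ee_rot: [0.0, 0.992, 0.129, 0.006]
contact_force: [0.7, 0.5, -0.4]
width: 0.0851
```

```bash
python3 go.py 0.528 0.347 0.058 16 0.085 10
```

```text
t 9.25 pos [0.532  0.3395 0.0691] rotvec [ 0.12 -0.63 -1.2 ] q6 0.2 F [ 0.7  0.5 -0.4] w 0.0851 n 2
{"linear": [-0.001, -0.0042, 0.0055], "delta_rot": [0.1, -0.3, -0.6], "fingers": 0.085}
{"linear": [-0.001, -0.0042, 0.0056], "delta_rot": [0.1, -0.3, -0.6], "fingers": 0.085}
```

Request:
send_rows(plan=[{"linear": [-0.001, -0.004, 0.004], "delta_rot": [0, -0.3, -0.6], "fingers": 0.085}, {"linear": [-0.001, -0.003, 0.003], "delta_rot": [0, -0.3, -0.6], "fingers": 0.085}, {"linear": [0, 0, 0], "delta_rot": [0, 0, 0], "fingers": 0.085}, {"linear": [0, 0, 0], "delta_rot": [0, 0, 0], "fingers": 0.085}])

```text
clock: 9.58
position: [0.5272, 0.3405, 0.0597]
ee_rot: [0.003, 0.991, 0.137, -0.003]
contact_force: [-0.2, -0.4, 0.7]
width: 0.0853
```

```bash
python3 go.py 0.528 0.347 0.058 16 0.085 10
```

```text
t 9.58 pos [0.5272 0.3405 0.0597] rotvec [ 0.24  0.41 -0.23] q6 0.19 F [-0.2 -0.4  0.7] w 0.0853 n 1
1 x {'linear': [np.float64(0.0026), np.float64(-0.006), np.float64(0.0017)], 'delta_rot': [np.float64(0.2), np.float64(0.4), np.float64(-0.2)], 'fingers': 0.085}
```

Request:
send_rows(plan=[{"linear": [0.001, -0.004, 0], "delta_rot": [0, 0.2, 0], "fingers": 0.085}, {"linear": [0, -0.003, 0], "delta_rot": [0, 0.2, 0], "fingers": 0.085}, {"linear": [0, 0, 0], "delta_rot": [0, 0, 0], "fingers": 0.085}])

```text
clock: 9.83
position: [0.5285, 0.3489, 0.0635]
ee_rot: [0.001, 0.991, 0.137, 0.004]
contact_force: [-0.1, -0.2, 0.1]
width: 0.0851
```

Request:
send_rows(force=40, plan=[{"linear": [0, 0, 0], "delta_rot": [0, 0, 0], "fingers": 0.045}, {"linear": [0, 0, 0], "delta_rot": [0, 0, 0], "fingers": 0.045}, {"linear": [0, 0, 0], "delta_rot": [0, 0, 0], "fingers": 0.045}, {"linear": [0, 0, 0], "delta_rot": [0, 0, 0], "fingers": 0.045}, {"linear": [0, 0, 0], "delta_rot": [0, 0, 0], "fingers": 0.045}, {"linear": [0, 0, 0], "delta_rot": [0, 0, 0], "fingers": 0.045}, {"linear": [0, 0, 0], "delta_rot": [0, 0, 0], "fingers": 0.045}])

```text
clock: 10.42
position: [0.5288, 0.3501, 0.0657]
ee_rot: [0.0, 0.99, 0.138, 0.006]
contact_force: [-0.2, -0.2, 2.0]
width: 0.0591
```

```bash
python3 go.py 0.528 0.347 0.3 16 0.045
```

```text
t 10.42 pos [0.5288 0.3501 0.0657] rotvec [ 0.12 -0.62 -0.19] q6 0.2 F [-0.2 -0.2  2. ] w 0.0591 n 7
7 x {'linear': [np.float64(0.0001), np.float64(0.0005), np.float64(-0.0335)], 'delta_rot': [np.float64(0.0), np.float64(-0.1), np.float64(-0.0)], 'fingers': 0.045}
```

Request:
send_rows(plan=[{"linear": [0, 0, -0.02], "delta_rot": [0, 0, 0], "fingers": 0.045}, {"linear": [0, 0, -0.035], "delta_rot": [0, 0, 0], "fingers": 0.045}, {"linear": [0, 0, -0.038], "delta_rot": [0, 0, 0], "fingers": 0.045}, {"linear": [0, 0, -0.038], "delta_rot": [0, 0, 0], "fingers": 0.045}, {"linear": [0, 0, -0.038], "delta_rot": [0, 0, 0], "fingers": 0.045}, {"linear": [0, 0, -0.038], "delta_rot": [0, 0, 0], "fingers": 0.045}, {"linear": [0, 0, -0.035], "delta_rot": [0, 0, 0], "fingers": 0.045}, {"linear": [0, 0, -0.02], "delta_rot": [0, 0, 0], "fingers": 0.045}])

```text
clock: 11.08
position: [0.5225, 0.3474, 0.3266]
ee_rot: [0.005, 0.991, 0.137, -0.007]
contact_force: [1.2, -0.1, -1.5]
width: 0.0593
```

```bash
python3 go.py 0.41 0.0045 0.31 16 0.045 36
```

```text
t 11.08 pos [0.5225 0.3474 0.3266] rotvec [ 0.44  0.88 -0.23] q6 0.2 F [ 1.2 -0.1 -1.5] w 0.0593 n 11
{"linear": [-0.0183, 0.0272, 0.002], "delta_rot": [0.0, 0.1, -0.0], "fingers": 0.045}
{"linear": [-0.0183, 0.0272, 0.002], "delta_rot": [0.0, 0.1, -0.0], "fingers": 0.045}
{"linear": [-0.0183, 0.0272, 0.0019], "delta_rot": [0.0, 0.1, -0.0], "fingers": 0.045}
{"linear": [-0.0183, 0.0272, 0.0019], "delta_rot": [0.0, 0.1, -0.0], "fingers": 0.045}
{"linear": [-0.0183, 0.0272, 0.0018], "delta_rot": [0.0, 0.1, -0.0], "fingers": 0.045}
{"linear": [-0.0183, 0.0272, 0.0018], "delta_rot": [0.0, 0.1, -0.0], "fingers": 0.045}
{"linear": [-0.0184, 0.0272, 0.0017], "delta_rot": [0.0, 0.1, -0.0], "fingers": 0.045}
{"linear": [-0.0184, 0.0272, 0.0017], "delta_rot": [0.0, 0.1, -0.0], "fingers": 0.045}
{"linear": [-0.0184, 0.0272, 0.0016], "delta_rot": [0.0, 0.1, -0.0], "fingers": 0.045}
{"linear": [-0.0184, 0.0272, 0.0016], "delta_rot": [0.0, 0.1, -0.0], "fingers": 0.045}
{"linear": [-0.0184, 0.0272, 0.0016], "delta_rot": [0.0, 0.1, -0.0], "fingers": 0.045}
```

Request:
send_rows(plan=[{"linear": [-0.018, 0.027, 0], "delta_rot": [0, 0.1, 0], "fingers": 0.045}, {"linear": [-0.018, 0.027, 0], "delta_rot": [0, 0.1, 0], "fingers": 0.045}, {"linear": [-0.018, 0.027, 0], "delta_rot": [0, 0.1, 0], "fingers": 0.045}, {"linear": [-0.018, 0.027, 0], "delta_rot": [0, 0.1, 0], "fingers": 0.045}, {"linear": [-0.018, 0.027, 0], "delta_rot": [0, 0.1, 0], "fingers": 0.045}, {"linear": [-0.018, 0.027, 0], "delta_rot": [0, 0.1, 0], "fingers": 0.045}, {"linear": [-0.018, 0.027, 0.01], "delta_rot": [0, 0.1, 0], "fingers": 0.045}, {"linear": [-0.018, 0.027, 0.02], "delta_rot": [0, 0.1, 0], "fingers": 0.045}, {"linear": [-0.018, 0.027, 0.02], "delta_rot": [0, 0, 0], "fingers": 0.045}, {"linear": [-0.018, 0.027, 0.02], "delta_rot": [0, 0, 0], "fingers": 0.045}, {"linear": [-0.018, 0.027, 0.02], "delta_rot": [0, 0, 0], "fingers": 0.045}, {"linear": [0, 0, 0.01], "delta_rot": [0, 0, 0], "fingers": 0.045}])

```text
clock: 12.08
position: [0.4132, -0.0027, 0.2291]
ee_rot: [0.003, 0.99, 0.141, 0.011]
contact_force: [-0.6, 0.4, -1.5]
width: 0.0591
```

```bash
python3 go.py 0.41 0.0045 0.085 16 0.045 30
python3 - <<'E'
from h import *
cv2.imwrite('pics/w3.png',np.hstack([cv2.resize(manip.get_image(c)[:,:,::-1],(400,300)) for c in('scene','top')]))
E
python3 go.py 0.41 0.0045 0.085 16 0.045 30
```

```text
t 12.08 pos [ 0.4132 -0.0027  0.2291] rotvec [ 0.49 -1.18  0.2 ] q6 -0.46 F [-0.6  0.4 -1.5] w 0.0591 n 5
{"linear": [-0.0008, -0.0018, 0.0288], "delta_rot": [0.1, -0.2, 0.0], "fingers": 0.045}
{"linear": [-0.0007, -0.0018, 0.0288], "delta_rot": [0.1, -0.2, 0.0], "fingers": 0.045}
{"linear": [-0.0006, -0.0017, 0.0288], "delta_rot": [0.1, -0.2, 0.0], "fingers": 0.045}
{"linear": [-0.0005, -0.0017, 0.0288], "delta_rot": [0.1, -0.2, 0.0], "fingers": 0.045}
{"linear": [-0.0003, -0.0016, 0.0288], "delta_rot": [0.1, -0.2, 0.0], "fingers": 0.045}
t 12.18 pos [0.4144 0.0007 0.2295] rotvec [ 0.26 -1.26  0.24] q6 -0.46 F [-0.   0.8 -1.5] w 0.0591 n 5
{"linear": [-0.0013, -0.0011, 0.0289], "delta_rot": [0.1, -0.3, 0.0], "fingers": 0.045}
{"linear": [-0.0012, -0.0011, 0.0289], "delta_rot": [0.1, -0.3, 0.0], "fingers": 0.045}
{"linear": [-0.001, -0.001, 0.0289], "delta_rot": [0.1, -0.3, 0.0], "fingers": 0.045}
{"linear": [-0.0009, -0.001, 0.0289], "delta_rot": [0.1, -0.3, 0.0], "fingers": 0.045}
{"linear": [-0.0008, -0.001, 0.0289], "delta_rot": [0.1, -0.3, 0.0], "fingers": 0.045}
```

View pics/w3.png

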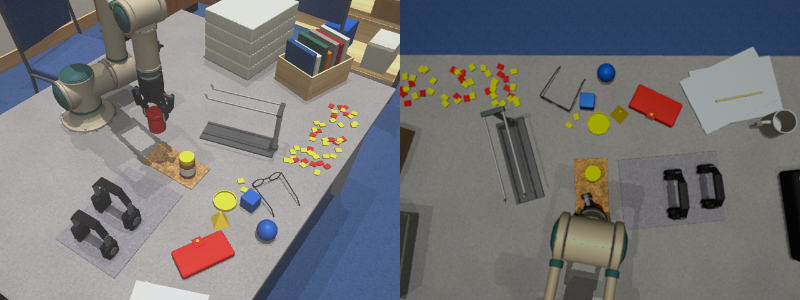

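Request:
send_rows(plan=[{"linear": [-0.001, -0.001, 0.025], "delta_rot": [0, -0.3, 0], "fingers": 0.045}, {"linear": [-0.001, -0.001, 0.03], "delta_rot": [0, -0.3, 0], "fingers": 0.045}, {"linear": [-0.001, -0.001, 0.03], "delta_rot": [0, -0.3, 0], "fingers": 0.045}, {"linear": [-0.001, -0.001, 0.03], "delta_rot": [0, -0.3, 0], "fingers": 0.045}, {"linear": [-0.001, 0, 0.02], "delta_rot": [0, 0, 0], "fingers": 0.045}, {"linear": [0, 0, 0.006], "delta_rot": [0, 0, 0], "fingers": 0.045}, {"linear": [0, 0, 0], "delta_rot": [0, 0, 0], "fingers": 0.045}])

```text
clock: 12.77
position: [0.4217, 0.0069, 0.0906]
ee_rot: [0.003, 0.99, 0.143, 0.011]
contact_force: [-0.3, -0.1, -2.0]
width: 0.0593
```

Request:
send_rows(plan=[{"linear": [0, 0, 0], "delta_rot": [0, 0, 0], "fingers": 0.045}])

```text
clock: 12.85
position: [0.4226, 0.0074, 0.0912]
ee_rot: [0.003, 0.99, 0.144, 0.011]
contact_force: [0.1, -0.1, -1.5]
width: 0.0591
```

```bash
python3 go.py 0.41 0.0045 0.071 16 0.045 10
```

```text
t 12.85 pos [0.4226 0.0074 0.0912] rotvec [ 0.56 -1.2   0.55] q6 -0.44 F [ 0.1 -0.1 -1.5] w 0.0591 n 3
{"linear": [-0.0045, -0.0003, 0.0066], "delta_rot": [0.2, -0.4, 0.2], "fingers": 0.045}
{"linear": [-0.0044, -0.0003, 0.0067], "delta_rot": [0.2, -0.4, 0.2], "fingers": 0.045}
{"linear": [-0.0044, -0.0003, 0.0067], "delta_rot": [0.2, -0.4, 0.2], "fingers": 0.045}
```

Request:
send_rows(plan=[{"linear": [-0.005, 0, 0.005], "delta_rot": [0.2, -0.5, 0.2], "fingers": 0.045}, {"linear": [-0.005, 0, 0.005], "delta_rot": [0.2, -0.5, 0.2], "fingers": 0.045}, {"linear": [-0.004, 0, 0.003], "delta_rot": [0.2, -0.5, 0.2], "fingers": 0.045}, {"linear": [0, 0, 0.001], "delta_rot": [0, 0, 0], "fingers": 0.045}])

```text
clock: 13.18
position: [0.4128, 0.0033, 0.0804]
ee_rot: [0.001, 0.99, 0.139, 0.001]
contact_force: [-1.4, -0.3, -2.2]
width: 0.0593
```

Request:
send_rows(plan=[{"linear": [0, 0, 0.002], "delta_rot": [0, 0, 0], "fingers": 0.045}, {"linear": [0, 0, 0.002], "delta_rot": [0, 0, 0], "fingers": 0.045}])

```text
clock: 13.35
position: [0.4134, 0.0029, 0.0769]
ee_rot: [0.001, 0.99, 0.139, 0.002]
contact_force: [-0.2, -0.1, -0.8]
width: 0.0588
```

Request:
send_rows(plan=[{"linear": [0, 0, 0.002], "delta_rot": [0, 0, 0], "fingers": 0.045}, {"linear": [0, 0, 0.002], "delta_rot": [0, 0, 0], "fingers": 0.045}])

```text
clock: 13.52
position: [0.4137, 0.0027, 0.0729]
ee_rot: [0.002, 0.99, 0.139, 0.003]
contact_force: [-0.5, -0.9, -1.8]
width: 0.0592
```

Request:
send_rows(plan=[{"linear": [0, 0, 0.002], "delta_rot": [0, 0, 0], "fingers": 0.045}])

```text
clock: 13.6
position: [0.4139, 0.0027, 0.0708]
ee_rot: [0.002, 0.99, 0.138, 0.003]
contact_force: [-0.0, 0.4, -2.0]
width: 0.0588
```

Request:
send_rows(plan=[{"linear": [0, 0, 0.002], "delta_rot": [0, 0, 0], "fingers": 0.045}])

```text
clock: 13.68
position: [0.4139, 0.0025, 0.0705]
ee_rot: [0.002, 0.99, 0.139, 0.003]
contact_force: [-11.3, 1.1, 49.4]
width: 0.0592
```

Request:
send_rows(plan=[{"linear": [0, 0, 0.002], "delta_rot": [0, 0, 0], "fingers": 0.045}])

```text
clock: 13.77
position: [0.4139, 0.0025, 0.0705]
ee_rot: [0.002, 0.99, 0.139, 0.003]
contact_force: [-8.1, 1.5, 28.3]
width: 0.0587
```

Request:
send_rows(plan=[{"linear": [0, 0, -0.001], "delta_rot": [0, 0, 0], "fingers": 0.085}, {"linear": [0, 0, 0], "delta_rot": [0, 0, 0], "fingers": 0.085}, {"linear": [0, 0, 0], "delta_rot": [0, 0, 0], "fingers": 0.085}, {"linear": [0, 0, 0], "delta_rot": [0, 0, 0], "fingers": 0.085}, {"linear": [0, 0, 0], "delta_rot": [0, 0, 0], "fingers": 0.085}])

```text
clock: 14.18
position: [0.4154, 0.0023, 0.0729]
ee_rot: [0.002, 0.99, 0.139, 0.005]
contact_force: [0.0, -0.1, -0.1]
width: 0.085
```

Request:
send_rows(plan=[{"linear": [0, 0, -0.015], "delta_rot": [0, 0, 0], "fingers": 0.085}, {"linear": [0, 0, -0.03], "delta_rot": [0, 0, 0], "fingers": 0.085}, {"linear": [0, 0, -0.035], "delta_rot": [0, 0, 0], "fingers": 0.085}, {"linear": [0, 0, -0.038], "delta_rot": [0, 0, 0], "fingers": 0.085}, {"linear": [0, 0, -0.038], "delta_rot": [0, 0, 0], "fingers": 0.085}, {"linear": [0, 0, -0.038], "delta_rot": [0, 0, 0], "fingers": 0.085}, {"linear": [0, 0, -0.02], "delta_rot": [0, 0, 0], "fingers": 0.085}])

```text
clock: 14.77
position: [0.4091, 0.0037, 0.2882]
ee_rot: [-0.001, 0.99, 0.138, -0.005]
contact_force: [0.5, -0.2, -0.5]
width: 0.0849
```

```bash
python3 go.py 0.4651 -0.2709 0.26 93.5 0.085 36
```

```text
t 14.77 pos [0.4091 0.0037 0.2882] rotvec [ -0.56   0.39 -77.58] q6 -0.44 F [ 0.5 -0.2 -0.5] w 0.0849 n 12
{"linear": [-0.0018, 0.0233, 0.0023], "delta_rot": [-0.0, 0.0, -6.5], "fingers": 0.085}
{"linear": [-0.0044, 0.0229, 0.0023], "delta_rot": [-0.0, 0.0, -6.5], "fingers": 0.085}
{"linear": [-0.0069, 0.0223, 0.0023], "delta_rot": [-0.0, 0.0, -6.5], "fingers": 0.085}
{"linear": [-0.0094, 0.0214, 0.0023], "delta_rot": [-0.0, 0.0, -6.5], "fingers": 0.085}
{"linear": [-0.0117, 0.0202, 0.0024], "delta_rot": [-0.0, 0.0, -6.5], "fingers": 0.085}
{"linear": [-0.0139, 0.0187, 0.0024], "delta_rot": [-0.0, 0.0, -6.5], "fingers": 0.085}
{"linear": [-0.016, 0.017, 0.0024], "delta_rot": [-0.0, 0.0, -6.5], "fingers": 0.085}
{"linear": [-0.0178, 0.0151, 0.0024], "delta_rot": [-0.0, 0.0, -6.5], "fingers": 0.085}
{"linear": [-0.0194, 0.013, 0.0024], "delta_rot": [-0.0, 0.0, -6.5], "fingers": 0.085}
{"linear": [-0.0207, 0.0108, 0.0024], "delta_rot": [-0.0, 0.0, -6.5], "fingers": 0.085}
{"linear": [-0.0218, 0.0084, 0.0024], "delta_rot": [-0.0, 0.0, -6.5], "fingers": 0.085}
{"linear": [-0.0226, 0.0058, 0.0024], "delta_rot": [-0.0, 0.0, -6.5], "fingers": 0.085}
```

Request:
send_rows(plan=[{"linear": [-0.002, 0.023, 0.001], "delta_rot": [0, 0, -6.5], "fingers": 0.085}, {"linear": [-0.004, 0.023, 0.001], "delta_rot": [0, 0, -6.5], "fingers": 0.085}, {"linear": [-0.007, 0.022, 0.001], "delta_rot": [0, 0, -6.5], "fingers": 0.085}, {"linear": [-0.009, 0.021, 0.001], "delta_rot": [0, 0, -6.5], "fingers": 0.085}, {"linear": [-0.012, 0.02, 0.001], "delta_rot": [0, 0, -6.5], "fingers": 0.085}, {"linear": [-0.014, 0.019, 0.001], "delta_rot": [0, 0, -6.5], "fingers": 0.085}, {"linear": [-0.016, 0.017, 0.001], "delta_rot": [0, 0, -6.5], "fingers": 0.085}, {"linear": [-0.018, 0.015, 0.001], "delta_rot": [0, 0, -6.5], "fingers": 0.085}, {"linear": [-0.019, 0.013, 0.001], "delta_rot": [0, 0, -6.5], "fingers": 0.085}, {"linear": [-0.021, 0.011, 0.001], "delta_rot": [0, 0, -6.5], "fingers": 0.085}, {"linear": [-0.022, 0.008, 0.001], "delta_rot": [0, 0, -6.5], "fingers": 0.085}, {"linear": [-0.022, 0.006, 0.001], "delta_rot": [0, 0, -6.5], "fingers": 0.085}])

```text
clock: 15.77
position: [0.4785, -0.2759, 0.2792]
ee_rot: [-0.001, 0.655, 0.755, 0.001]
contact_force: [0.3, 1.4, -0.5]
width: 0.0849
```

Request:
send_rows(plan=[{"linear": [0, 0, 0], "delta_rot": [0, 0, 0], "fingers": 0.085}, {"linear": [0, 0, 0], "delta_rot": [0, 0, 0], "fingers": 0.085}, {"linear": [0, 0, 0], "delta_rot": [0, 0, 0], "fingers": 0.085}, {"linear": [0, 0, 0], "delta_rot": [0, 0, 0], "fingers": 0.085}])

```text
clock: 16.1
position: [0.4789, -0.2799, 0.2755]
ee_rot: [-0.003, 0.657, 0.754, 0.001]
contact_force: [-0.6, -0.2, 0.4]
width: 0.085
```

```bash
python3 - <<'E'
from h import *
im=manip.get_image('wrist')
from fit import T
# predicted medium cushion top corners (green), small (magenta)
v=np.clip(im[:,:,::-1].astype(float)*1.5,0,255).astype(np.uint8).copy()
for (x,y,a,H,L,col) in ((.4651,-.2709,3.5,.149,.082,(0,255,0)),(.4903,-.3805,6,.134,.08,(255,0,255))):
    P=T((x,y,np.radians(a-90)),[[sx*.014,sy*L/2,H+.016] for sx,sy in((1,1),(1,-1),(-1,-1),(-1,1))])
    q=proj('wrist',P); print(np.round(q).tolist()); cv2.polylines(v,[q.astype(np.int32)],True,col,1)
cv2.imwrite('pics/w4.png',v)
m=manip.find_in('medium','wrist'); print([(d['p'],d['extent']) for d in m])
E
python3 go.py 0.4651 -0.2709 0.161 93.5 0.085 36
```

```text
[[304.0, 290.0], [315.0, 148.0], [367.0, 152.0], [351.0, 293.0]]
[[129.0, 294.0], [115.0, 166.0], [164.0, 168.0], [174.0, 295.0]]
[(0.84, [288.8, 75.6, 371.5, 302.2])]
t 16.2 pos [ 0.479  -0.2796  0.2758] rotvec [-0.17 -0.28  4.43] q6 -2.36 F [ 0.7 -0.1  0.4] w 0.0852 n 4
{"linear": [0.0025, -0.0031, 0.0287], "delta_rot": [-0.0, -0.1, 1.1], "fingers": 0.085}
{"linear": [0.0025, -0.0031, 0.0287], "delta_rot": [-0.0, -0.1, 1.1], "fingers": 0.085}
{"linear": [0.0024, -0.0032, 0.0287], "delta_rot": [-0.0, -0.1, 1.1], "fingers": 0.085}
{"linear": [0.0024, -0.0033, 0.0287], "delta_rot": [-0.0, -0.1, 1.1], "fingers": 0.085}
```

View pics/w4.png

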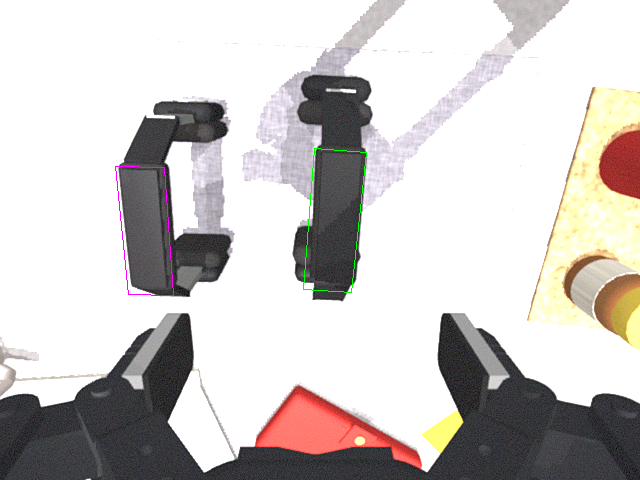

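Request:
send_rows(plan=[{"linear": [0.003, -0.004, 0.02], "delta_rot": [0, 0, 0.9], "fingers": 0.085}, {"linear": [0.003, -0.004, 0.025], "delta_rot": [0, 0, 0.9], "fingers": 0.085}, {"linear": [0.003, -0.004, 0.025], "delta_rot": [0, 0, 0.8], "fingers": 0.085}, {"linear": [0.002, -0.002, 0.015], "delta_rot": [0, 0, 0.8], "fingers": 0.085}, {"linear": [0, 0, 0], "delta_rot": [0, 0, 0], "fingers": 0.085}, {"linear": [0, 0, 0], "delta_rot": [0, 0, 0], "fingers": 0.085}])

```text
clock: 16.7
position: [0.4641, -0.2657, 0.192]
ee_rot: [0.001, 0.678, 0.735, 0.001]
contact_force: [0.2, -0.3, 0.1]
width: 0.0852
```

```bash
python3 go.py 0.465 -0.270 0.161 94.5 0.085 15
```

```text
t 16.7 pos [ 0.4641 -0.2657  0.192 ] rotvec [ 0.19 -0.01  0.07] q6 -2.3 F [ 0.2 -0.3  0.1] w 0.0852 n 3
3 x {'linear': [np.float64(-0.0015), np.float64(0.0001), np.float64(0.0103)], 'delta_rot': [np.float64(0.1), np.float64(-0.0), np.float64(0.0)], 'fingers': 0.085}
```

Request:
send_rows(plan=[{"linear": [-0.001, 0, 0.01], "delta_rot": [0, 0, 0], "fingers": 0.085}, {"linear": [-0.001, 0, 0.01], "delta_rot": [0, 0, 0], "fingers": 0.085}, {"linear": [-0.001, 0, 0.008], "delta_rot": [0, 0, 0], "fingers": 0.07}, {"linear": [0, 0, 0.003], "delta_rot": [0, 0, 0], "fingers": 0.06}, {"linear": [0, 0, 0], "delta_rot": [0, 0, 0], "fingers": 0.06}])

```text
clock: 17.12
position: [0.4672, -0.2699, 0.1621]
ee_rot: [0.005, 0.678, 0.735, 0.002]
contact_force: [-0.6, -0.3, -0.1]
width: 0.06
```

```bash
python3 go.py 0.465 -0.270 0.161 94.5 0.085 15
```

```text
t 17.12 pos [ 0.4672 -0.2699  0.1621] rotvec [0.54 0.3  0.19] q6 -2.31 F [-0.6 -0.3 -0.1] w 0.06 n 1
1 x {'linear': [np.float64(0.0001), np.float64(-0.0022), np.float64(0.0011)], 'delta_rot': [np.float64(0.5), np.float64(0.3), np.float64(0.2)], 'fingers': 0.085}
```

Request:
send_rows(force=60, plan=[{"linear": [0, -0.001, 0.001], "delta_rot": [0.3, 0.2, 0], "fingers": 0.02}, {"linear": [0, 0, 0], "delta_rot": [0, 0, 0], "fingers": 0.02}, {"linear": [0, 0, 0], "delta_rot": [0, 0, 0], "fingers": 0.02}, {"linear": [0, 0, 0], "delta_rot": [0, 0, 0], "fingers": 0.02}, {"linear": [0, 0, 0], "delta_rot": [0, 0, 0], "fingers": 0.02}, {"linear": [0, 0, 0], "delta_rot": [0, 0, 0], "fingers": 0.02}, {"linear": [0, 0, 0], "delta_rot": [0, 0, 0], "fingers": 0.02}])

```text
clock: 17.7
position: [0.4667, -0.2705, 0.1614]
ee_rot: [0.002, 0.678, 0.735, 0.001]
contact_force: [-0.3, -0.2, -1.6]
width: 0.0271
```

Request:
send_rows(plan=[{"linear": [0, 0, -0.015], "delta_rot": [0, 0, 0], "fingers": 0.02}, {"linear": [0, 0, -0.025], "delta_rot": [0, 0, 0], "fingers": 0.02}, {"linear": [0, 0, -0.035], "delta_rot": [0, 0, 0], "fingers": 0.02}, {"linear": [0, 0, -0.038], "delta_rot": [0, 0, 0], "fingers": 0.02}, {"linear": [0, 0, -0.038], "delta_rot": [0, 0, 0], "fingers": 0.02}, {"linear": [0, 0, -0.038], "delta_rot": [0, 0, 0], "fingers": 0.02}, {"linear": [0, 0, -0.035], "delta_rot": [0, 0, 0], "fingers": 0.02}, {"linear": [0, 0, -0.03], "delta_rot": [0, 0, 0], "fingers": 0.02}, {"linear": [0, 0, 0], "delta_rot": [0, 0, 0], "fingers": 0.02}])

```text
clock: 18.45
position: [0.4627, -0.2685, 0.4207]
ee_rot: [-0.006, 0.678, 0.735, -0.0]
contact_force: [1.0, -0.9, -1.5]
width: 0.027
```

```bash
python3 - <<'E'
from h import *
from fit import T
R=(.56086,.25040,.27872)
print('hang medium',T(R,[[.085,0,.195],[.015,0,.195]]))
s=manip.get_state();print(s['position'],s['width'],s['contact_force'],s['moment'])
im=manip.get_image('scene');cv2.imwrite('pics/s5.png',im[:,:,::-1][60:460,60:540])
E
python3 go.py 0.642 0.274 0.42 16 0.02 36
```

```text
hang medium [[0.64257971 0.27378565 0.195     ]
 [0.57528113 0.25452688 0.195     ]]
[ 0.46271063 -0.26851862  0.42066143] 0.02703969343426084 [ 0.96942532 -0.89126107 -1.51161593] [-0.11257277 -0.12224453 -0.01813097]
t 18.5 pos [ 0.4621 -0.2681  0.418 ] rotvec [-1.02 -0.1  78.64] q6 -2.31 F [ 0.4  0.5 -2.2] w 0.027 n 16
{"linear": [0.0329, 0.014, 0.0001], "delta_rot": [-0.1, -0.0, 4.9], "fingers": 0.02}
{"linear": [0.0339, 0.0111, 0.0001], "delta_rot": [-0.1, -0.0, 4.9], "fingers": 0.02}
{"linear": [0.0348, 0.0081, 0.0001], "delta_rot": [-0.1, -0.0, 4.9], "fingers": 0.02}
{"linear": [0.0353, 0.0051, 0.0001], "delta_rot": [-0.1, -0.0, 4.9], "fingers": 0.02}
{"linear": [0.0356, 0.0021, 0.0001], "delta_rot": [-0.1, -0.0, 4.9], "fingers": 0.02}
{"linear": [0.0357, -0.001, 0.0001], "delta_rot": [-0.1, -0.0, 4.9], "fingers": 0.02}
{"linear": [0.0355, -0.004, 0.0001], "delta_rot": [-0.1, -0.0, 4.9], "fingers": 0.02}
{"linear": [0.035, -0.0071, 0.0001], "delta_rot": [-0.1, -0.0, 4.9], "fingers": 0.02}
{"linear": [0.0343, -0.01, 0.0001], "delta_rot": [-0.1, -0.0, 4.9], "fingers": 0.02}
{"linear": [0.0333, -0.0129, 0.0001], "delta_rot": [-0.1, -0.0, 4.9], "fingers": 0.02}
{"linear": [0.032, -0.0157, 0.0], "delta_rot": [-0.1, -0.0, 4.9], "fingers": 0.02}
{"linear": [0.0306, -0.0184, 0.0], "delta_rot": [-0.1, -0.0, 4.9], "fingers": 0.02}
```

View pics/s5.png

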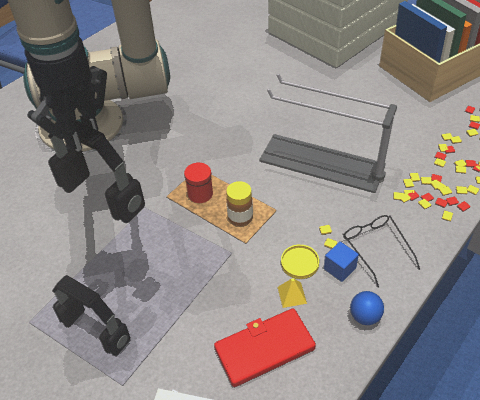

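Request:
send_rows(plan=[{"linear": [0.03, 0.013, 0], "delta_rot": [-0.1, 0, 4.9], "fingers": 0.02}, {"linear": [0.034, 0.011, 0], "delta_rot": [-0.1, 0, 4.9], "fingers": 0.02}, {"linear": [0.035, 0.008, 0], "delta_rot": [-0.1, 0, 4.9], "fingers": 0.02}, {"linear": [0.035, 0.005, 0], "delta_rot": [-0.1, 0, 4.9], "fingers": 0.02}, {"linear": [0.036, 0.002, 0], "delta_rot": [-0.1, 0, 4.9], "fingers": 0.02}, {"linear": [0.036, -0.001, 0], "delta_rot": [-0.1, 0, 4.9], "fingers": 0.02}, {"linear": [0.036, -0.004, 0], "delta_rot": [-0.1, 0, 4.9], "fingers": 0.02}, {"linear": [0.035, -0.007, 0], "delta_rot": [-0.1, 0, 4.9], "fingers": 0.02}, {"linear": [0.034, -0.01, 0], "delta_rot": [-0.1, 0, 4.9], "fingers": 0.02}, {"linear": [0.033, -0.013, 0], "delta_rot": [-0.1, 0, 4.9], "fingers": 0.02}, {"linear": [0.032, -0.016, 0], "delta_rot": [0, 0, 4.9], "fingers": 0.02}, {"linear": [0.03, -0.018, 0], "delta_rot": [0, 0, 4.9], "fingers": 0.02}])

```text
clock: 19.5
position: [0.6017, 0.1421, 0.3904]
ee_rot: [-0.008, 0.961, 0.276, -0.019]
contact_force: [-0.1, -0.5, -2.5]
width: 0.0271
```

```bash
python3 go.py 0.6425 0.2738 0.41 16 0.02 34
```

```text
t 19.5 pos [0.6017 0.1421 0.3904] rotvec [-1.21  2.07 16.04] q6 -0.44 F [-0.1 -0.5 -2.5] w 0.0271 n 5
{"linear": [0.0208, -0.0181, -0.0041], "delta_rot": [-0.2, 0.4, 3.2], "fingers": 0.02}
{"linear": [0.0197, -0.0192, -0.0041], "delta_rot": [-0.2, 0.4, 3.2], "fingers": 0.02}
{"linear": [0.0187, -0.0203, -0.004], "delta_rot": [-0.2, 0.4, 3.2], "fingers": 0.02}
{"linear": [0.0175, -0.0213, -0.004], "delta_rot": [-0.2, 0.4, 3.2], "fingers": 0.02}
{"linear": [0.0163, -0.0222, -0.0039], "delta_rot": [-0.2, 0.4, 3.2], "fingers": 0.02}
```

Request:
send_rows(plan=[{"linear": [0, 0, -0.02], "delta_rot": [-0.3, 0.5, 3.2], "fingers": 0.02}, {"linear": [0.018, -0.016, -0.01], "delta_rot": [-0.3, 0.5, 3.2], "fingers": 0.02}, {"linear": [0.018, -0.018, -0.002], "delta_rot": [-0.2, 0.5, 3.2], "fingers": 0.02}, {"linear": [0.018, -0.02, -0.002], "delta_rot": [-0.2, 0.3, 3.2], "fingers": 0.02}, {"linear": [0.017, -0.021, -0.002], "delta_rot": [-0.2, 0.2, 3.2], "fingers": 0.02}, {"linear": [0.015, -0.02, 0], "delta_rot": [0, 0, 0], "fingers": 0.02}, {"linear": [0, 0, 0], "delta_rot": [0, 0, 0], "fingers": 0.02}, {"linear": [0, 0, 0], "delta_rot": [0, 0, 0], "fingers": 0.02}, {"linear": [0, 0, 0], "delta_rot": [0, 0, 0], "fingers": 0.02}])

```text
clock: 20.25
position: [0.6463, 0.2779, 0.397]
ee_rot: [0.0, 0.99, 0.136, -0.022]
contact_force: [0.0, -0.0, -2.6]
width: 0.0271
```

```bash
python3 go.py 0.6425 0.2738 0.39 16 0.02 10
```

```text
t 20.25 pos [0.6463 0.2779 0.397 ] rotvec [-0.32  2.47 -0.32] q6 0.03 F [ 0.  -0.  -2.6] w 0.0271 n 1
{"linear": [-0.0045, 0.003, 0.0072], "delta_rot": [-0.3, 2.5, -0.3], "fingers": 0.02}
```

Request:
send_rows(plan=[{"linear": [-0.002, 0.001, 0], "delta_rot": [-0.1, 1.2, -0.1], "fingers": 0.02}, {"linear": [-0.002, 0.001, 0], "delta_rot": [-0.1, 1.2, -0.1], "fingers": 0.02}, {"linear": [0, 0.001, 0], "delta_rot": [0, 0, 0], "fingers": 0.02}, {"linear": [0, 0, 0], "delta_rot": [0, 0, 0], "fingers": 0.02}, {"linear": [0, 0, 0], "delta_rot": [0, 0, 0], "fingers": 0.02}])

```text
clock: 20.67
position: [0.6414, 0.2692, 0.3908]
ee_rot: [0.001, 0.991, 0.136, -0.006]
contact_force: [0.6, -0.2, -2.1]
width: 0.0268
```

```bash
python3 go.py 0.6425 0.2738 0.30 16 0.02 15;  python3 - <<'E'
from h import *
a=manip.get_image('wrist')[:,:,::-1]; b=manip.get_image('top')[:,:,::-1][120:360,60:300]
b=cv2.resize(b,(400,400)); a=cv2.resize(a,(400,300)); o=np.zeros((400,800,3),np.uint8); o[:300,:400]=a; o[:,400:]=b
cv2.imwrite('pics/c6.png',np.clip(o*1.4,0,255).astype('uint8'))
E
python3 go.py 0.6425 0.2738 0.30 16 0.02 15
```

```text
t 20.67 pos [0.6414 0.2692 0.3908] rotvec [ 0.    0.75 -0.33] q6 0.02 F [ 0.6 -0.2 -2.1] w 0.0268 n 7
7 x {'linear': [np.float64(0.0005), np.float64(-0.0006), np.float64(0.013)], 'delta_rot': [np.float64(0.0), np.float64(0.1), np.float64(-0.0)], 'fingers': 0.02}
t 20.77 pos [0.6418 0.2694 0.391 ] rotvec [ 0.    0.71 -0.33] q6 0.02 F [-0.6  0.8 -2.4] w 0.0269 n 7
7 x {'linear': [np.float64(0.0004), np.float64(-0.0006), np.float64(0.013)], 'delta_rot': [np.float64(0.0), np.float64(0.1), np.float64(-0.0)], 'fingers': 0.02}
```

View pics/c6.png

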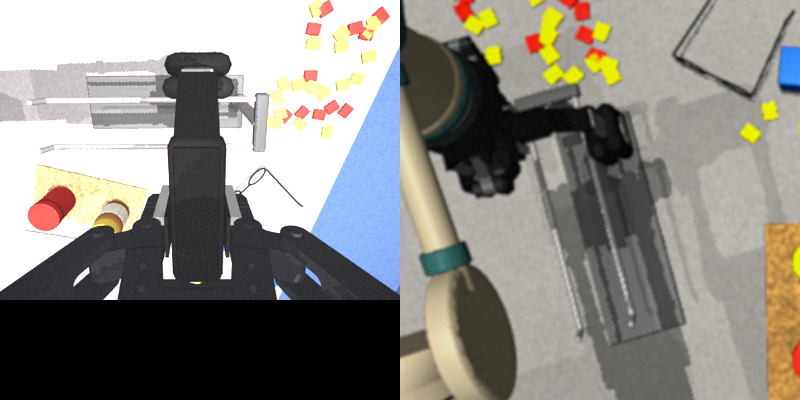

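Run:
```python
from h import *
from fit import T
R=(.56086,.25040,.27872)
P=T(R,[[-.105,.029,.212],[-.105,-.029,.212],[.15,.029,.195],[.15,-.029,.195],[.15,-.035,.198],[-.105,-.029,.192]])
print(np.round(proj('wrist',P)*400/640))
print(np.round((proj('top',P)-[60,120])*400/240+[400,0]))
```

```text
[[ 33. 105.]
 [ 42. 154.]
 [257. 102.]
 [254. 149.]
 [254. 155.]
 [ 51. 149.]]
[[577. 336.]
 [630. 321.]
 [524. 110.]
 [575.  96.]
 [579.  94.]
 [634. 320.]]
```

Request:
send_rows(plan=[{"linear": [0, -0.002, 0.015], "delta_rot": [0, 0.2, -0.1], "fingers": 0.02}, {"linear": [0, -0.001, 0.018], "delta_rot": [0, 0.2, -0.1], "fingers": 0.02}, {"linear": [0, -0.001, 0.018], "delta_rot": [0, 0.2, -0.1], "fingers": 0.02}, {"linear": [0, 0, 0.018], "delta_rot": [0, 0, 0], "fingers": 0.02}, {"linear": [0, 0, 0.015], "delta_rot": [0, 0, 0], "fingers": 0.02}])

```text
clock: 21.18
position: [0.6438, 0.2732, 0.3099]
ee_rot: [-0.001, 0.99, 0.138, 0.006]
contact_force: [1.3, 0.4, -3.8]
width: 0.0272
```

```bash
python3 go.py 0.6425 0.2738 0.235 16 0.02 15
```

```text
t 21.18 pos [0.6438 0.2732 0.3099] rotvec [-0.04 -0.64 -0.11] q6 0.02 F [ 1.3  0.4 -3.8] w 0.0272 n 5
5 x {'linear': [np.float64(-0.0004), np.float64(-0.0002), np.float64(0.015)], 'delta_rot': [np.float64(-0.0), np.float64(-0.1), np.float64(-0.0)], 'fingers': 0.02}
```

Request:
send_rows(plan=[{"linear": [0, 0, 0.015], "delta_rot": [0, -0.1, 0], "fingers": 0.02}, {"linear": [0, 0, 0.015], "delta_rot": [0, -0.1, 0], "fingers": 0.02}, {"linear": [0, 0, 0.015], "delta_rot": [0, -0.1, 0], "fingers": 0.02}, {"linear": [0, 0, 0.012], "delta_rot": [0, -0.1, 0], "fingers": 0.02}, {"linear": [0, 0, 0.006], "delta_rot": [0, -0.1, 0], "fingers": 0.02}])

```text
clock: 21.6
position: [0.6442, 0.2728, 0.2416]
ee_rot: [-0.0, 0.99, 0.138, -0.001]
contact_force: [-0.8, 0.3, -3.0]
width: 0.027
```

```bash
python3 go.py 0.6425 0.2738 0.215 16 0.02 15
```

```text
t 21.6 pos [0.6442 0.2728 0.2416] rotvec [-0.05  0.08 -0.16] q6 0.02 F [-0.8  0.3 -3. ] w 0.027 n 2
2 x {'linear': [np.float64(-0.0007), np.float64(-0.0007), np.float64(0.0133)], 'delta_rot': [np.float64(-0.0), np.float64(0.0), np.float64(-0.1)], 'fingers': 0.02}
```

Request:
send_rows(plan=[{"linear": [-0.001, 0, 0.01], "delta_rot": [0, 0, 0], "fingers": 0.02}, {"linear": [0, 0, 0.008], "delta_rot": [0, 0, 0], "fingers": 0.02}, {"linear": [0, 0, 0.004], "delta_rot": [0, 0, 0], "fingers": 0.02}, {"linear": [0, 0, 0], "delta_rot": [0, 0, 0], "fingers": 0.02}])

```text
clock: 21.93
position: [0.6434, 0.2723, 0.2167]
ee_rot: [-0.0, 0.99, 0.138, -0.001]
contact_force: [-0.6, 0.2, -2.4]
width: 0.0268
```

Request:
send_rows(plan=[{"linear": [0, 0, 0.002], "delta_rot": [0, 0, 0], "fingers": 0.02}, {"linear": [0, 0, 0.002], "delta_rot": [0, 0, 0], "fingers": 0.02}])

```text
clock: 22.1
position: [0.6441, 0.2725, 0.2136]
ee_rot: [-0.0, 0.99, 0.138, -0.0]
contact_force: [0.6, -0.0, -2.5]
width: 0.0272
```

Request:
send_rows(plan=[{"linear": [0, 0, 0.0015], "delta_rot": [0, 0, 0], "fingers": 0.02}])

```text
clock: 22.18
position: [0.6444, 0.2726, 0.2125]
ee_rot: [-0.001, 0.99, 0.138, 0.0]
contact_force: [0.3, 0.9, -2.4]
width: 0.0269
```

Request:
send_rows(plan=[{"linear": [0, 0, 0.0015], "delta_rot": [0, 0, 0], "fingers": 0.02}])

```text
clock: 22.27
position: [0.6446, 0.2728, 0.2114]
ee_rot: [-0.001, 0.99, 0.138, 0.001]
contact_force: [-0.5, -0.3, -1.9]
width: 0.0269
```

Request:
send_rows(plan=[{"linear": [0, 0, 0.001], "delta_rot": [0, 0, 0], "fingers": 0.02}])

```text
clock: 22.35
position: [0.6447, 0.2728, 0.2107]
ee_rot: [-0.001, 0.99, 0.138, 0.001]
contact_force: [-0.3, -0.1, -2.9]
width: 0.0271
```

Request:
send_rows(plan=[{"linear": [0, 0, 0.001], "delta_rot": [0, 0, 0], "fingers": 0.02}, {"linear": [0, 0, 0.001], "delta_rot": [0, 0, 0], "fingers": 0.02}])

```text
clock: 22.52
position: [0.645, 0.2729, 0.2091]
ee_rot: [-0.001, 0.99, 0.138, 0.002]
contact_force: [-0.1, -0.1, -2.9]
width: 0.027
```

Request:
send_rows(plan=[{"linear": [0, 0, 0.001], "delta_rot": [0, 0, 0], "fingers": 0.02}, {"linear": [0, 0, 0.001], "delta_rot": [0, 0, 0], "fingers": 0.02}])

```text
clock: 22.68
position: [0.6451, 0.273, 0.2072]
ee_rot: [-0.001, 0.99, 0.138, 0.002]
contact_force: [0.2, 0.2, -2.5]
width: 0.0268
```

Request:
send_rows(plan=[{"linear": [0, 0, 0.001], "delta_rot": [0, 0, 0], "fingers": 0.02}])

```text
clock: 22.77
position: [0.6451, 0.273, 0.2068]
ee_rot: [-0.001, 0.99, 0.138, 0.002]
contact_force: [-1.4, -0.5, 3.5]
width: 0.0269
```

Request:
send_rows(plan=[{"linear": [0, 0, 0.0006], "delta_rot": [0, 0, 0], "fingers": 0.02}])

```text
clock: 22.85
position: [0.6451, 0.273, 0.2069]
ee_rot: [-0.001, 0.99, 0.138, 0.002]
contact_force: [0.0, -0.5, 0.8]
width: 0.0273
```

Request:
send_rows(plan=[{"linear": [0, 0, 0.0006], "delta_rot": [0, 0, 0], "fingers": 0.02}])

```text
clock: 22.93
position: [0.6451, 0.273, 0.2069]
ee_rot: [-0.001, 0.99, 0.138, 0.003]
contact_force: [-1.7, -1.1, 0.4]
width: 0.0273
```

Request:
send_rows(plan=[{"linear": [0, 0, 0.0012], "delta_rot": [0, 0, 0], "fingers": 0.02}])

```text
clock: 23.02
position: [0.6451, 0.273, 0.2067]
ee_rot: [-0.001, 0.99, 0.138, 0.003]
contact_force: [-3.0, -1.5, 5.2]
width: 0.0267
```

Request:
send_rows(plan=[{"linear": [0, 0, 0.0012], "delta_rot": [0, 0, 0], "fingers": 0.02}])

```text
clock: 23.1
position: [0.6451, 0.273, 0.2066]
ee_rot: [-0.001, 0.99, 0.138, 0.004]
contact_force: [-1.4, -0.8, 6.0]
width: 0.0268
```

Request:
send_rows(plan=[{"linear": [0, 0, 0.001], "delta_rot": [0, 0, 0], "fingers": 0.02}, {"linear": [0, 0, 0.001], "delta_rot": [0, 0, 0], "fingers": 0.02}])

```text
clock: 23.27
position: [0.645, 0.273, 0.2066]
ee_rot: [-0.001, 0.99, 0.138, 0.004]
contact_force: [-2.7, -0.7, 5.5]
width: 0.0271
```

Request:
send_rows(plan=[{"linear": [0, 0, 0], "delta_rot": [0, 0, 0], "fingers": 0.02}, {"linear": [0, 0, 0], "delta_rot": [0, 0, 0], "fingers": 0.02}])

```text
clock: 23.43
position: [0.645, 0.273, 0.2069]
ee_rot: [-0.001, 0.99, 0.138, 0.005]
contact_force: [-1.0, 0.0, 2.2]
width: 0.0269
```

Request:
send_rows(plan=[{"linear": [0, 0, 0], "delta_rot": [0, 0, 0], "fingers": 0.05}, {"linear": [0, 0, 0], "delta_rot": [0, 0, 0], "fingers": 0.05}, {"linear": [0, 0, 0], "delta_rot": [0, 0, 0], "fingers": 0.05}, {"linear": [0, 0, 0], "delta_rot": [0, 0, 0], "fingers": 0.05}])

```text
clock: 23.77
position: [0.6462, 0.2734, 0.205]
ee_rot: [-0.001, 0.99, 0.138, 0.005]
contact_force: [0.2, -0.2, -0.7]
width: 0.0499
```

Request:
send_rows(plan=[{"linear": [0, 0, -0.01], "delta_rot": [0, 0, 0], "fingers": 0.05}, {"linear": [0, 0, -0.02], "delta_rot": [0, 0, 0], "fingers": 0.05}, {"linear": [0, 0, -0.03], "delta_rot": [0, 0, 0], "fingers": 0.05}, {"linear": [0, 0, -0.035], "delta_rot": [0, 0, 0], "fingers": 0.06}, {"linear": [0, 0, -0.03], "delta_rot": [0, 0, 0], "fingers": 0.06}])

```text
clock: 24.18
position: [0.6421, 0.2719, 0.3254]
ee_rot: [0.0, 0.99, 0.138, -0.004]
contact_force: [1.0, -0.6, 0.5]
width: 0.0597
```

```bash
python3 go.py 0.4903 -0.3805 0.32 96 0.06 36
python3 - <<'E'
from h import *
a=manip.get_image('scene')[:,:,::-1][100:280,270:480]
cv2.imwrite('pics/c7.png',cv2.resize(a,None,fx=3,fy=3))
E
python3 go.py 0.4903 -0.3805 0.32 96 0.06 36|head -1
```

```text
t 24.18 pos [0.6421 0.2719 0.3254] rotvec [ -0.39   0.38 -80.18] q6 0.02 F [ 1.  -0.6  0.5] w 0.0597 n 19
{"linear": [-0.017, 0.0309, 0.0004], "delta_rot": [-0.0, 0.0, -4.2], "fingers": 0.06}
{"linear": [-0.0193, 0.0295, 0.0004], "delta_rot": [-0.0, 0.0, -4.2], "fingers": 0.06}
{"linear": [-0.0214, 0.028, 0.0004], "delta_rot": [-0.0, 0.0, -4.2], "fingers": 0.06}
{"linear": [-0.0234, 0.0264, 0.0004], "delta_rot": [-0.0, 0.0, -4.2], "fingers": 0.06}
{"linear": [-0.0253, 0.0246, 0.0004], "delta_rot": [-0.0, 0.0, -4.2], "fingers": 0.06}
{"linear": [-0.027, 0.0227, 0.0004], "delta_rot": [-0.0, 0.0, -4.2], "fingers": 0.06}
{"linear": [-0.0286, 0.0206, 0.0004], "delta_rot": [-0.0, 0.0, -4.2], "fingers": 0.06}
{"linear": [-0.03, 0.0184, 0.0004], "delta_rot": [-0.0, 0.0, -4.2], "fingers": 0.06}
{"linear": [-0.0313, 0.0162, 0.0004], "delta_rot": [-0.0, 0.0, -4.2], "fingers": 0.06}
{"linear": [-0.0324, 0.0138, 0.0004], "delta_rot": [-0.0, 0.0, -4.2], "fingers": 0.06}
{"linear": [-0.0334, 0.0114, 0.0004], "delta_rot": [-0.0, 0.0, -4.2], "fingers": 0.06}
{"linear": [-0.0341, 0.0089, 0.0004], "delta_rot": [-0.0, 0.0, -4.2], "fingers": 0.06}
t 24.23 pos [0.6444 0.2726 0.3328] rotvec [  0.1   -0.23 -80.18] q6 0.02 F [2.2 0.8 4.4] w 0.0603 n 19
```

View pics/c7.png

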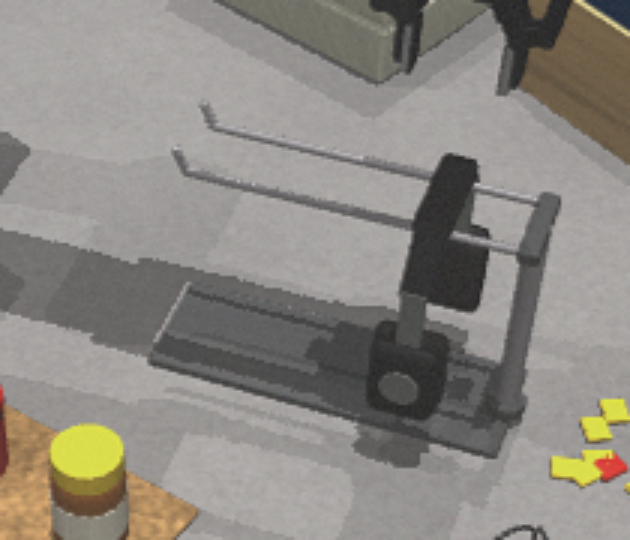

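Request:
send_rows(plan=[{"linear": [-0.017, 0.031, 0], "delta_rot": [0, 0, -4.2], "fingers": 0.06}, {"linear": [-0.019, 0.03, 0], "delta_rot": [0, 0, -4.2], "fingers": 0.06}, {"linear": [-0.021, 0.028, 0], "delta_rot": [0, 0, -4.2], "fingers": 0.06}, {"linear": [-0.023, 0.026, 0], "delta_rot": [0, 0, -4.2], "fingers": 0.06}, {"linear": [-0.025, 0.025, 0], "delta_rot": [0, 0, -4.2], "fingers": 0.06}, {"linear": [-0.027, 0.023, 0], "delta_rot": [0, 0, -4.2], "fingers": 0.06}, {"linear": [-0.029, 0.021, 0], "delta_rot": [0, 0, -4.2], "fingers": 0.06}, {"linear": [-0.03, 0.018, 0], "delta_rot": [0, 0, -4.2], "fingers": 0.06}, {"linear": [-0.031, 0.016, 0], "delta_rot": [0, 0, -4.2], "fingers": 0.06}, {"linear": [-0.032, 0.014, 0], "delta_rot": [0, 0, -4.2], "fingers": 0.06}, {"linear": [-0.033, 0.011, 0], "delta_rot": [0, 0, -4.2], "fingers": 0.06}, {"linear": [-0.034, 0.009, 0], "delta_rot": [0, 0, -4.2], "fingers": 0.06}])

```text
clock: 25.23
position: [0.5604, -0.1484, 0.3409]
ee_rot: [0.006, 0.821, 0.57, 0.015]
contact_force: [0.6, -0.5, 1.1]
width: 0.0598
```

```bash
python3 go.py 0.4903 -0.3805 0.27 96 0.085 34
```

```text
t 25.23 pos [ 0.5604 -0.1484  0.3409] rotvec [  1.78  -0.7  -26.48] q6 -1.6 F [ 0.6 -0.5  1.1] w 0.0598 n 8
{"linear": [-0.0304, 0.0017, 0.0083], "delta_rot": [0.2, -0.1, -3.3], "fingers": 0.085}
{"linear": [-0.0304, -0.0, 0.0084], "delta_rot": [0.2, -0.1, -3.3], "fingers": 0.085}
{"linear": [-0.0304, -0.0017, 0.0084], "delta_rot": [0.2, -0.1, -3.3], "fingers": 0.085}
{"linear": [-0.0302, -0.0035, 0.0085], "delta_rot": [0.2, -0.1, -3.3], "fingers": 0.085}
{"linear": [-0.03, -0.0052, 0.0086], "delta_rot": [0.2, -0.1, -3.3], "fingers": 0.085}
{"linear": [-0.0296, -0.0069, 0.0086], "delta_rot": [0.2, -0.1, -3.3], "fingers": 0.085}
{"linear": [-0.0291, -0.0085, 0.0087], "delta_rot": [0.2, -0.1, -3.3], "fingers": 0.085}
{"linear": [-0.0286, -0.0102, 0.0088], "delta_rot": [0.2, -0.1, -3.3], "fingers": 0.085}
```

Request:
send_rows(plan=[{"linear": [-0.03, 0.001, 0.007], "delta_rot": [0.2, -0.1, -3.3], "fingers": 0.085}, {"linear": [-0.03, 0, 0.008], "delta_rot": [0.2, -0.1, -3.3], "fingers": 0.085}, {"linear": [-0.03, -0.002, 0.008], "delta_rot": [0.2, -0.1, -3.3], "fingers": 0.085}, {"linear": [-0.03, -0.004, 0.009], "delta_rot": [0.2, -0.1, -3.3], "fingers": 0.085}, {"linear": [-0.03, -0.005, 0.009], "delta_rot": [0.2, -0.1, -3.3], "fingers": 0.085}, {"linear": [-0.029, -0.007, 0.009], "delta_rot": [0.2, -0.1, -3.3], "fingers": 0.085}, {"linear": [-0.028, -0.008, 0.009], "delta_rot": [0.2, -0.1, -3.3], "fingers": 0.085}, {"linear": [-0.02, -0.008, 0.007], "delta_rot": [0.2, -0.1, -3.3], "fingers": 0.085}, {"linear": [0, 0, 0], "delta_rot": [0, 0, 0], "fingers": 0.085}, {"linear": [0, 0, 0], "delta_rot": [0, 0, 0], "fingers": 0.085}, {"linear": [0, 0, 0], "delta_rot": [0, 0, 0], "fingers": 0.085}])

```text
clock: 26.15
position: [0.4886, -0.3902, 0.2771]
ee_rot: [0.01, 0.664, 0.747, -0.001]
contact_force: [-0.3, 0.7, -0.7]
width: 0.0849
```

```bash
python3 go.py 0.4903 -0.3805 0.18 96 0.085 25;  python3 - <<'E'
from h import *
from fit import T
im=manip.get_image('wrist')
v=np.clip(im[:,:,::-1].astype(float)*1.5,0,255).astype(np.uint8).copy()
P=T((.4903,-.3805,np.radians(6-90)),[[sx*.014,sy*.04,.15] for sx,sy in((1,1),(1,-1),(-1,-1),(-1,1))])
q=proj('wrist',P); cv2.polylines(v,[q.astype(np.int32)],True,(255,0,255),1)
cv2.imwrite('pics/w8.png',v[:360])
E
```

```text
t 26.15 pos [ 0.4886 -0.3902  0.2771] rotvec [0.69 0.86 0.74] q6 -2.47 F [-0.3  0.7 -0.7] w 0.0849 n 4
{"linear": [0.0027, 0.0004, 0.0242], "delta_rot": [0.2, 0.2, 0.2], "fingers": 0.085}
{"linear": [0.0026, 0.0005, 0.0243], "delta_rot": [0.2, 0.2, 0.2], "fingers": 0.085}
{"linear": [0.0025, 0.0005, 0.0243], "delta_rot": [0.2, 0.2, 0.2], "fingers": 0.085}
{"linear": [0.0025, 0.0006, 0.0243], "delta_rot": [0.2, 0.2, 0.2], "fingers": 0.085}
```

View pics/w8.png

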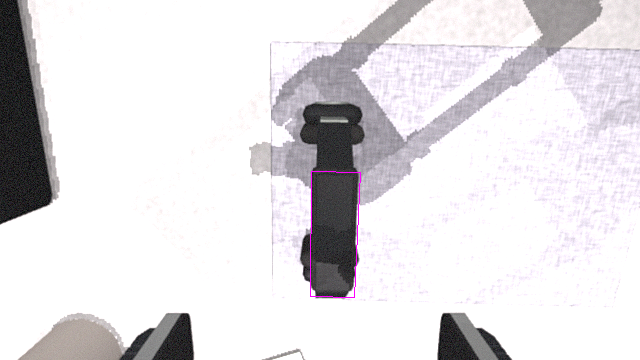

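Request:
send_rows(plan=[{"linear": [0.003, 0, 0.02], "delta_rot": [0.2, 0.2, 0.2], "fingers": 0.085}, {"linear": [0.003, 0, 0.026], "delta_rot": [0.2, 0.2, 0.2], "fingers": 0.085}, {"linear": [0.003, 0, 0.026], "delta_rot": [0.2, 0.2, 0.2], "fingers": 0.085}, {"linear": [0.002, 0, 0.02], "delta_rot": [0, 0.2, 0.2], "fingers": 0.085}, {"linear": [0, 0, 0.005], "delta_rot": [0, 0, 0], "fingers": 0.085}, {"linear": [0, 0, 0], "delta_rot": [0, 0, 0], "fingers": 0.085}])

```text
clock: 26.7
position: [0.4946, -0.374, 0.1848]
ee_rot: [0.008, 0.667, 0.745, 0.002]
contact_force: [-0.1, -0.1, 0.5]
width: 0.0846
```

```bash
python3 go.py 0.4903 -0.3805 0.1465 96 0.085 12
```

```text
t 26.7 pos [ 0.4946 -0.374   0.1848] rotvec [0.73 0.52 0.28] q6 -2.44 F [-0.1 -0.1  0.5] w 0.0846 n 4
4 x {'linear': [np.float64(-0.0014), np.float64(-0.0014), np.float64(0.0096)], 'delta_rot': [np.float64(0.2), np.float64(0.1), np.float64(0.1)], 'fingers': 0.085}
```

Request:
send_rows(plan=[{"linear": [-0.002, -0.002, 0.01], "delta_rot": [0.2, 0.1, 0], "fingers": 0.085}, {"linear": [-0.001, -0.002, 0.01], "delta_rot": [0.2, 0.1, 0], "fingers": 0.085}, {"linear": [-0.001, -0.001, 0.01], "delta_rot": [0.2, 0.1, 0], "fingers": 0.07}, {"linear": [0, 0, 0.006], "delta_rot": [0, 0, 0], "fingers": 0.06}, {"linear": [0, 0, 0], "delta_rot": [0, 0, 0], "fingers": 0.06}])

```text
clock: 27.12
position: [0.4931, -0.3797, 0.1507]
ee_rot: [0.006, 0.666, 0.746, -0.001]
contact_force: [-0.5, 0.4, -0.7]
width: 0.0599
```

```bash
python3 go.py 0.4903 -0.3805 0.1465 96 0.085 12
```

```text
t 27.12 pos [ 0.4931 -0.3797  0.1507] rotvec [0.41 0.59 0.41] q6 -2.45 F [-0.5  0.4 -0.7] w 0.0599 n 1
1 x {'linear': [np.float64(-0.0004), np.float64(-0.0029), np.float64(0.0042)], 'delta_rot': [np.float64(0.4), np.float64(0.6), np.float64(0.4)], 'fingers': 0.085}
```

Request:
send_rows(plan=[{"linear": [0, -0.002, 0.003], "delta_rot": [0.2, 0.3, 0.2], "fingers": 0.06}, {"linear": [0, -0.001, 0.001], "delta_rot": [0.2, 0.3, 0.2], "fingers": 0.06}, {"linear": [0, 0, 0], "delta_rot": [0, 0, 0], "fingers": 0.06}])

```text
clock: 27.37
position: [0.4899, -0.3808, 0.1465]
ee_rot: [-0.0, 0.67, 0.743, 0.0]
contact_force: [0.1, 0.3, 0.3]
width: 0.0602
```

Request:
send_rows(force=60, plan=[{"linear": [0, 0, 0], "delta_rot": [0, 0, 0], "fingers": 0.02}, {"linear": [0, 0, 0], "delta_rot": [0, 0, 0], "fingers": 0.02}, {"linear": [0, 0, 0], "delta_rot": [0, 0, 0], "fingers": 0.02}, {"linear": [0, 0, 0], "delta_rot": [0, 0, 0], "fingers": 0.02}, {"linear": [0, 0, 0], "delta_rot": [0, 0, 0], "fingers": 0.02}, {"linear": [0, 0, 0], "delta_rot": [0, 0, 0], "fingers": 0.02}])

```text
clock: 27.87
position: [0.4901, -0.3813, 0.1474]
ee_rot: [0.0, 0.67, 0.743, 0.0]
contact_force: [1.1, -0.2, -1.5]
width: 0.0268
```

Request:
send_rows(plan=[{"linear": [0, 0, -0.015], "delta_rot": [0, 0, 0], "fingers": 0.02}, {"linear": [0, 0, -0.025], "delta_rot": [0, 0, 0], "fingers": 0.02}, {"linear": [0, 0, -0.035], "delta_rot": [0, 0, 0], "fingers": 0.02}, {"linear": [0, 0, -0.038], "delta_rot": [0, 0, 0], "fingers": 0.02}, {"linear": [0, 0, -0.038], "delta_rot": [0, 0, 0], "fingers": 0.02}, {"linear": [0, 0, -0.038], "delta_rot": [0, 0, 0], "fingers": 0.02}, {"linear": [0, 0, -0.035], "delta_rot": [0, 0, 0], "fingers": 0.02}, {"linear": [0, 0, -0.03], "delta_rot": [0, 0, 0], "fingers": 0.02}, {"linear": [0, 0, 0], "delta_rot": [0, 0, 0], "fingers": 0.02}])

```text
clock: 28.62
position: [0.4882, -0.3792, 0.4065]
ee_rot: [-0.007, 0.67, 0.743, 0.001]
contact_force: [-0.4, -0.2, -0.6]
width: 0.0269
```

```bash
python3 go.py 0.573 0.2538 0.42 16 0.02 36
```

```text
t 28.62 pos [ 0.4882 -0.3792  0.4065] rotvec [-0.9  -0.19 79.93] q6 -2.45 F [-0.4 -0.2 -0.6] w 0.0269 n 18
{"linear": [0.0345, 0.0083, -0.0004], "delta_rot": [-0.1, -0.0, 4.4], "fingers": 0.02}
{"linear": [0.035, 0.0056, -0.0004], "delta_rot": [-0.1, -0.0, 4.4], "fingers": 0.02}
{"linear": [0.0354, 0.0029, -0.0004], "delta_rot": [-0.1, -0.0, 4.4], "fingers": 0.02}
{"linear": [0.0355, 0.0001, -0.0004], "delta_rot": [-0.1, -0.0, 4.4], "fingers": 0.02}
{"linear": [0.0354, -0.0026, -0.0004], "delta_rot": [-0.1, -0.0, 4.4], "fingers": 0.02}
{"linear": [0.0351, -0.0053, -0.0004], "delta_rot": [-0.1, -0.0, 4.4], "fingers": 0.02}
{"linear": [0.0346, -0.008, -0.0005], "delta_rot": [-0.1, -0.0, 4.4], "fingers": 0.02}
{"linear": [0.0338, -0.0107, -0.0005], "delta_rot": [-0.1, -0.0, 4.4], "fingers": 0.02}
{"linear": [0.0329, -0.0133, -0.0005], "delta_rot": [-0.1, -0.0, 4.4], "fingers": 0.02}
{"linear": [0.0318, -0.0158, -0.0005], "delta_rot": [-0.1, -0.0, 4.4], "fingers": 0.02}
{"linear": [0.0305, -0.0182, -0.0005], "delta_rot": [-0.1, -0.0, 4.4], "fingers": 0.02}
{"linear": [0.029, -0.0205, -0.0006], "delta_rot": [-0.1, -0.0, 4.4], "fingers": 0.02}
```

Request:
send_rows(plan=[{"linear": [0.033, 0.008, -0.002], "delta_rot": [-0.1, 0, 4.4], "fingers": 0.02}, {"linear": [0.035, 0.006, -0.002], "delta_rot": [-0.1, 0, 4.4], "fingers": 0.02}, {"linear": [0.035, 0.003, -0.002], "delta_rot": [-0.1, 0, 4.4], "fingers": 0.02}, {"linear": [0.035, 0, -0.002], "delta_rot": [-0.1, 0, 4.4], "fingers": 0.02}, {"linear": [0.035, -0.003, -0.002], "delta_rot": [-0.1, 0, 4.4], "fingers": 0.02}, {"linear": [0.035, -0.005, -0.002], "delta_rot": [-0.1, 0, 4.4], "fingers": 0.02}, {"linear": [0.035, -0.008, -0.002], "delta_rot": [-0.1, 0, 4.4], "fingers": 0.02}, {"linear": [0.034, -0.011, -0.002], "delta_rot": [-0.1, 0, 4.4], "fingers": 0.02}, {"linear": [0.033, -0.013, -0.002], "delta_rot": [0, 0, 4.4], "fingers": 0.02}, {"linear": [0.032, -0.016, -0.002], "delta_rot": [0, 0, 4.4], "fingers": 0.02}, {"linear": [0.03, -0.018, -0.002], "delta_rot": [0, 0, 4.4], "fingers": 0.02}, {"linear": [0.028, -0.02, -0.002], "delta_rot": [0, 0, 4.4], "fingers": 0.02}])

```text
clock: 29.62
position: [0.5518, 0.0478, 0.4244]
ee_rot: [-0.003, 0.941, 0.34, -0.002]
contact_force: [0.6, 0.4, -1.4]
width: 0.0272
```

```bash
python3 go.py 0.574 0.2543 0.41 16 0.02 30
```

```text
t 29.62 pos [0.5518 0.0478 0.4244] rotvec [-0.4   0.16 23.72] q6 -0.73 F [ 0.6  0.4 -1.4] w 0.0272 n 7
{"linear": [0.0213, -0.0207, 0.0022], "delta_rot": [-0.1, 0.0, 3.4], "fingers": 0.02}
{"linear": [0.02, -0.0219, 0.0022], "delta_rot": [-0.1, 0.0, 3.4], "fingers": 0.02}
{"linear": [0.0187, -0.023, 0.0022], "delta_rot": [-0.1, 0.0, 3.4], "fingers": 0.02}
{"linear": [0.0173, -0.0241, 0.0021], "delta_rot": [-0.1, 0.0, 3.4], "fingers": 0.02}
{"linear": [0.0159, -0.0251, 0.0021], "delta_rot": [-0.1, 0.0, 3.4], "fingers": 0.02}
{"linear": [0.0143, -0.026, 0.0021], "delta_rot": [-0.1, 0.0, 3.4], "fingers": 0.02}
{"linear": [0.0128, -0.0268, 0.0021], "delta_rot": [-0.1, 0.0, 3.4], "fingers": 0.02}
```

Request:
send_rows(plan=[{"linear": [0.021, -0.021, 0], "delta_rot": [0, 0, 3.4], "fingers": 0.02}, {"linear": [0.02, -0.022, 0], "delta_rot": [0, 0, 3.4], "fingers": 0.02}, {"linear": [0.019, -0.023, 0], "delta_rot": [0, 0, 3.4], "fingers": 0.02}, {"linear": [0.017, -0.024, 0], "delta_rot": [0, 0, 3.4], "fingers": 0.02}, {"linear": [0.016, -0.025, 0], "delta_rot": [0, 0, 3.4], "fingers": 0.02}, {"linear": [0.014, -0.026, 0.001], "delta_rot": [0, 0, 3.4], "fingers": 0.02}, {"linear": [0.01, -0.02, 0.001], "delta_rot": [0, 0, 3.3], "fingers": 0.02}, {"linear": [0, 0, 0], "delta_rot": [0, 0, 0], "fingers": 0.02}, {"linear": [0, 0, 0], "delta_rot": [0, 0, 0], "fingers": 0.02}, {"linear": [0, 0, 0], "delta_rot": [0, 0, 0], "fingers": 0.02}])

```text
clock: 30.45
position: [0.5715, 0.2659, 0.4119]
ee_rot: [-0.004, 0.991, 0.134, -0.01]
contact_force: [0.1, 0.3, -0.3]
width: 0.0265
```

```bash
python3 go.py 0.574 0.2543 0.39 16 0.02 15
```

```text
t 30.45 pos [0.5715 0.2659 0.4119] rotvec [-0.56  1.06 -0.6 ] q6 0.05 F [ 0.1  0.3 -0.3] w 0.0265 n 2
{"linear": [-0.0001, 0.006, 0.0109], "delta_rot": [-0.3, 0.5, -0.3], "fingers": 0.02}
{"linear": [-0.0003, 0.006, 0.0109], "delta_rot": [-0.3, 0.5, -0.3], "fingers": 0.02}
```

Request:
send_rows(plan=[{"linear": [0, 0.005, 0.005], "delta_rot": [-0.3, 0.5, -0.3], "fingers": 0.02}, {"linear": [0, 0.005, 0.005], "delta_rot": [-0.3, 0.5, -0.3], "fingers": 0.02}, {"linear": [0, 0.001, 0.005], "delta_rot": [0, 0, 0], "fingers": 0.02}, {"linear": [0, 0, 0], "delta_rot": [0, 0, 0], "fingers": 0.02}, {"linear": [0, 0, 0], "delta_rot": [0, 0, 0], "fingers": 0.02}])

```text
clock: 30.87
position: [0.5741, 0.249, 0.3947]
ee_rot: [0.002, 0.99, 0.138, -0.0]
contact_force: [0.1, 0.8, -1.4]
width: 0.0269
```

```bash
python3 go.py 0.574 0.2543 0.30 16 0.02 16
```

```text
t 30.87 pos [0.5741 0.249  0.3947] rotvec [ 0.24  0.09 -0.19] q6 0.02 F [ 0.1  0.8 -1.4] w 0.0269 n 6
6 x {'linear': [np.float64(0.0003), np.float64(-0.0009), np.float64(0.0158)], 'delta_rot': [np.float64(0.0), np.float64(0.0), np.float64(-0.0)], 'fingers': 0.02}
```

Request:
send_rows(plan=[{"linear": [0, -0.002, 0.005], "delta_rot": [0, 0, -0.1], "fingers": 0.02}, {"linear": [0, -0.002, 0.01], "delta_rot": [0, 0, -0.1], "fingers": 0.02}, {"linear": [0, 0, 0.01], "delta_rot": [0, 0, 0], "fingers": 0.02}])

```text
clock: 31.12
position: [0.5739, 0.252, 0.371]
ee_rot: [0.002, 0.99, 0.138, 0.003]
contact_force: [0.5, 0.0, -1.6]
width: 0.0271
```

```bash
python3 go.py 0.574 0.2543 0.30 16 0.02 16
```

```text
t 31.12 pos [0.5739 0.252  0.371 ] rotvec [ 0.22 -0.26 -0.09] q6 0.03 F [ 0.5  0.  -1.6] w 0.0271 n 5
5 x {'linear': [np.float64(0.0001), np.float64(-0.0005), np.float64(0.0142)], 'delta_rot': [np.float64(0.0), np.float64(-0.1), np.float64(-0.0)], 'fingers': 0.02}
```

Request:
send_rows(plan=[{"linear": [0, -0.001, 0.015], "delta_rot": [0, 0, 0], "fingers": 0.02}, {"linear": [0, -0.001, 0.016], "delta_rot": [0, 0, 0], "fingers": 0.02}, {"linear": [0, 0, 0.016], "delta_rot": [0, 0, 0], "fingers": 0.02}, {"linear": [0, 0, 0.016], "delta_rot": [0, 0, 0], "fingers": 0.02}, {"linear": [0, 0, 0.015], "delta_rot": [0, 0, 0], "fingers": 0.02}, {"linear": [0, 0, 0.012], "delta_rot": [0, 0, 0], "fingers": 0.02}])

```text
clock: 31.62
position: [0.5725, 0.2548, 0.2726]
ee_rot: [0.001, 0.99, 0.139, 0.002]
contact_force: [-0.4, 0.3, -2.3]
width: 0.027
```

```bash
python3 go.py 0.574 0.2543 0.218 16 0.02 16
```

```text
t 31.62 pos [0.5725 0.2548 0.2726] rotvec [ 0.2  -0.22  0.02] q6 0.03 F [-0.4  0.3 -2.3] w 0.027 n 4
4 x {'linear': [np.float64(0.0003), np.float64(0.0002), np.float64(0.0136)], 'delta_rot': [np.float64(0.0), np.float64(-0.1), np.float64(0.0)], 'fingers': 0.02}
```

Request:
send_rows(plan=[{"linear": [0, 0, 0.013], "delta_rot": [0, -0.1, 0], "fingers": 0.02}, {"linear": [0, 0, 0.014], "delta_rot": [0, -0.1, 0], "fingers": 0.02}, {"linear": [0, 0, 0.012], "delta_rot": [0, 0, 0], "fingers": 0.02}, {"linear": [0, 0, 0.007], "delta_rot": [0, 0, 0], "fingers": 0.02}, {"linear": [0, 0, 0.003], "delta_rot": [0, 0, 0], "fingers": 0.02}, {"linear": [0, 0, 0], "delta_rot": [0, 0, 0], "fingers": 0.02}])

```text
clock: 32.12
position: [0.5679, 0.2545, 0.212]
ee_rot: [0.003, 0.99, 0.14, -0.006]
contact_force: [0.4, 0.0, -1.3]
width: 0.027
```

Request:
send_rows(plan=[{"linear": [0, 0, 0.002], "delta_rot": [0, 0, 0], "fingers": 0.02}, {"linear": [0, 0, 0.002], "delta_rot": [0, 0, 0], "fingers": 0.02}])

```text
clock: 32.28
position: [0.5683, 0.2548, 0.2084]
ee_rot: [0.002, 0.99, 0.14, -0.005]
contact_force: [-0.5, 0.9, -1.8]
width: 0.0269
```

Request:
send_rows(plan=[{"linear": [0, 0, 0.001], "delta_rot": [0, 0, 0], "fingers": 0.02}])

```text
clock: 32.37
position: [0.5685, 0.2549, 0.2078]
ee_rot: [0.002, 0.99, 0.14, -0.004]
contact_force: [-0.8, -0.5, -1.6]
width: 0.0269
```

Request:
send_rows(plan=[{"linear": [0, 0, 0.001], "delta_rot": [0, 0, 0], "fingers": 0.02}])

```text
clock: 32.45
position: [0.5687, 0.255, 0.2074]
ee_rot: [0.002, 0.99, 0.14, -0.004]
contact_force: [-1.4, -0.8, 1.0]
width: 0.0269
```

Request:
send_rows(plan=[{"linear": [0, 0, 0.001], "delta_rot": [0, 0, 0], "fingers": 0.02}])

```text
clock: 32.53
position: [0.5686, 0.255, 0.2072]
ee_rot: [0.002, 0.99, 0.141, -0.004]
contact_force: [-1.0, 0.1, 1.2]
width: 0.0271
```

Request:
send_rows(plan=[{"linear": [0, 0, 0.0014], "delta_rot": [0, 0, 0], "fingers": 0.02}])

```text
clock: 32.62
position: [0.5686, 0.255, 0.2068]
ee_rot: [0.002, 0.99, 0.141, -0.003]
contact_force: [-2.6, -0.8, 3.9]
width: 0.0269
```

Request:
send_rows(plan=[{"linear": [0, 0, 0.0014], "delta_rot": [0, 0, 0], "fingers": 0.02}])

```text
clock: 32.7
position: [0.5686, 0.2549, 0.2065]
ee_rot: [0.002, 0.99, 0.141, -0.003]
contact_force: [-2.8, -1.4, 5.2]
width: 0.0266
```

Request:
send_rows(plan=[{"linear": [0, 0, 0.0014], "delta_rot": [0, 0, 0], "fingers": 0.02}])

```text
clock: 32.78
position: [0.5686, 0.2549, 0.2063]
ee_rot: [0.002, 0.99, 0.141, -0.002]
contact_force: [-1.9, -1.5, 6.5]
width: 0.0269
```

Request:
send_rows(plan=[{"linear": [0, 0, 0.0009], "delta_rot": [0, 0, 0], "fingers": 0.02}, {"linear": [0, 0, 0.0009], "delta_rot": [0, 0, 0], "fingers": 0.02}])

```text
clock: 32.95
position: [0.5686, 0.2549, 0.2065]
ee_rot: [0.002, 0.99, 0.141, -0.001]
contact_force: [-3.6, -1.5, 3.7]
width: 0.027
```

Request:
send_rows(plan=[{"linear": [0, 0, 0], "delta_rot": [0, 0, 0], "fingers": 0.02}, {"linear": [0, 0, -0.0004], "delta_rot": [0, 0, 0], "fingers": 0.02}, {"linear": [0, 0, 0], "delta_rot": [0, 0, 0], "fingers": 0.02}])

```text
clock: 33.2
position: [0.5686, 0.255, 0.2072]
ee_rot: [0.002, 0.99, 0.141, -0.001]
contact_force: [-1.6, -0.3, 1.7]
width: 0.0272
```

Request:
send_rows(plan=[{"linear": [0, 0, 0], "delta_rot": [0, 0, 0], "fingers": 0.05}, {"linear": [0, 0, 0], "delta_rot": [0, 0, 0], "fingers": 0.05}, {"linear": [0, 0, 0], "delta_rot": [0, 0, 0], "fingers": 0.05}, {"linear": [0, 0, 0], "delta_rot": [0, 0, 0], "fingers": 0.05}])

```text
clock: 33.53
position: [0.5701, 0.2554, 0.2058]
ee_rot: [0.002, 0.99, 0.14, 0.0]
contact_force: [0.9, -0.6, 0.6]
width: 0.0499
```

Request:
send_rows(plan=[{"linear": [0, 0, -0.01], "delta_rot": [0, 0, 0], "fingers": 0.05}, {"linear": [0, 0, -0.02], "delta_rot": [0, 0, 0], "fingers": 0.05}, {"linear": [0, 0, -0.03], "delta_rot": [0, 0, 0], "fingers": 0.05}, {"linear": [0, 0, -0.038], "delta_rot": [0, 0, 0], "fingers": 0.05}, {"linear": [0, 0, -0.038], "delta_rot": [0, 0, 0], "fingers": 0.05}, {"linear": [0, 0, -0.03], "delta_rot": [0, 0, 0], "fingers": 0.05}])

```text
clock: 34.03
position: [0.5673, 0.2549, 0.371]
ee_rot: [0.003, 0.99, 0.14, -0.009]
contact_force: [0.5, 0.7, 0.7]
width: 0.0499
```

```bash
python3 go.py 0.35 0.30 0.38 16 0.05 36
```

```text
t 34.03 pos [0.5673 0.2549 0.371 ] rotvec [0.21 1.09 0.13] q6 0.03 F [0.5 0.7 0.7] w 0.0499 n 7
{"linear": [-0.028, -0.0148, -0.0008], "delta_rot": [0.0, 0.2, 0.0], "fingers": 0.05}
{"linear": [-0.028, -0.0148, -0.0009], "delta_rot": [0.0, 0.2, 0.0], "fingers": 0.05}
{"linear": [-0.028, -0.0148, -0.0009], "delta_rot": [0.0, 0.2, 0.0], "fingers": 0.05}
{"linear": [-0.028, -0.0148, -0.001], "delta_rot": [0.0, 0.2, 0.0], "fingers": 0.05}
{"linear": [-0.0281, -0.0148, -0.0011], "delta_rot": [0.0, 0.2, 0.0], "fingers": 0.05}
{"linear": [-0.0281, -0.0148, -0.0011], "delta_rot": [0.0, 0.2, 0.0], "fingers": 0.05}
{"linear": [-0.0281, -0.0148, -0.0012], "delta_rot": [0.0, 0.2, 0.0], "fingers": 0.05}
```

Request:
send_rows(plan=[{"linear": [-0.028, -0.015, -0.001], "delta_rot": [0, 0.2, 0], "fingers": 0.05}, {"linear": [-0.028, -0.015, -0.001], "delta_rot": [0, 0.2, 0], "fingers": 0.05}, {"linear": [-0.028, -0.015, -0.001], "delta_rot": [0, 0.2, 0], "fingers": 0.05}, {"linear": [-0.028, -0.015, -0.001], "delta_rot": [0, 0.2, 0], "fingers": 0.05}, {"linear": [-0.028, -0.015, -0.001], "delta_rot": [0, 0, 0], "fingers": 0.05}, {"linear": [-0.028, -0.015, -0.001], "delta_rot": [0, 0, 0], "fingers": 0.05}, {"linear": [-0.025, -0.012, 0], "delta_rot": [0, 0, 0], "fingers": 0.05}, {"linear": [0, 0, 0], "delta_rot": [0, 0, 0], "fingers": 0.05}, {"linear": [0, 0, 0], "delta_rot": [0, 0, 0], "fingers": 0.05}])

```text
clock: 34.78
position: [0.3507, 0.3018, 0.3929]
ee_rot: [-0.003, 0.99, 0.139, 0.015]
contact_force: [-0.6, 0.7, 0.2]
width: 0.0501
```

Run:
```python
from h import *
a=manip.get_image('scene')[:,:,::-1][110:470,200:520]; b=manip.get_image('top')[:,:,::-1][100:380,80:400]
o=np.hstack([cv2.resize(a,(480,540)),cv2.resize(b,(320,280))if 0 else cv2.copyMakeBorder(b,0,260,0,0,0)])
cv2.imwrite('pics/f9.png',o); print(manip.get_state()['position'])
```

```text
[0.3517004  0.30169512 0.39268132]
```

View pics/f9.png

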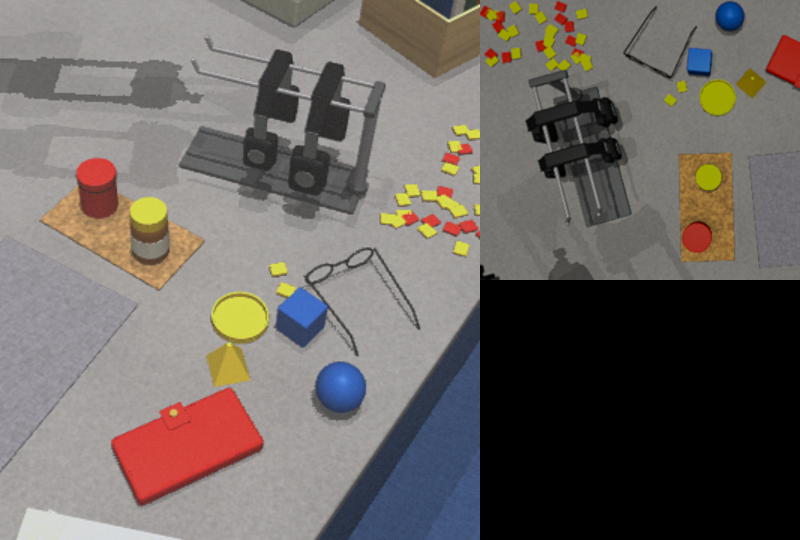

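Run:
```python
from h import *
im=manip.get_image('top'); h=cv2.cvtColor(im,cv2.COLOR_RGB2HSV)
def blob(lo,hi,roi,z,n):
    k=((h[...,0]>=lo)&(h[...,0]<=hi)&(h[...,1]>170)&(h[...,2]>60)).astype(np.uint8)
    m=np.zeros_like(k); m[roi[1]:roi[3],roi[0]:roi[2]]=k[roi[1]:roi[3],roi[0]:roi[2]]
    _,l,s,c=cv2.connectedComponentsWithStats(m); i=1+np.argmax(s[1:,4]); print(n,s[i],ray('top',s[i,:2]+s[i,2:4]/2,z))
h[...,0][h[...,0]>170]=0
blob(0,6,(270,300,345,370),.08,'tub'); blob(25,34,(270,240,345,300),.095,'jar')
```

```text
tub [283 322  28  30 679] [0.4124978  0.02422069 0.08      ]
jar [295 264  27  27 567] [0.53104642 0.00134494 0.095     ]
```

```bash
python3 -c "
from rig import manip; print(manip.sign_off())"
```

```text
the job is handed in; nothing more can be done
None
```

The headsets are on the hook, the jar and tub are on the cork board, and the job is handed in at about 35 s on the clock.

- **Clearing:** I stood the jar, then the tub, on the board. The tub met the board harder than I wanted: the wrist read 49 N for a moment, under the 120 N limit.
- **Hanging:** Only the medium and small headsets were there. The medium went on first at the back, about 87 mm behind the rack origin. The small one hangs about 79 mm in front of it. I tugged each down for about 0.3–0.4 s before letting go, at 5–6 N for the medium and 4–6.5 N for the small.
- **Final check:** The last pictures show both headsets level across both wires and the gripper clear of everything. As far as the pictures show, the other things on the table have not moved.
- **One disagreement:** The tub now stands about 2 cm to the side of where I put it down, so it was probably knocked. It still measures fully on the board, with about 7–9 mm to spare at the edge, so I left it there.

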